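Pack the culture tote: stack dishes, fold in the bail arms, top with the tube rack

TASK

Stack three culture dishes, lids up, in the middle of the white tote: red at the bottom, amber on it, green on top, each centred on the one below. Then swing both of the tote's wire arms fully in over its mouth and set the blue tube rack on the two arms, centred on the tote and running lengthwise with it. Keep the dishes and the rack from tipping over, leave the violet dish where it is, and let everything go at rest.

Things in the scene. Friction and masses are not known exactly. Their poses are not given: they have to be found in the camera images.
- tote: white open-topped tote with blue side panels, fixed to the bench: 126 mm (its x) by 230 mm (its y, the long way) by 70 mm high, walls and floor 5 mm thick (inside 116 by 220 mm, inner floor 5 mm above the bench). Four grey ears on the outsides of the long walls, near the ends, rise to 84 mm and carry the two wire bail arms. Origin at the centre of its underside, z up.
- dish_red: dark red closed culture dish: a flat disc 60 mm across and 16 mm high with a flat lid and flat underside, about 30 g, loose on the bench lid up. Origin at the centre of its underside, z up; being round, its yaw means nothing.
- dish_amber: amber (orange-yellow) closed culture dish: a flat disc 60 mm across and 16 mm high with a flat lid and flat underside, about 30 g, loose on the bench lid up. Origin at the centre of its underside, z up; being round, its yaw means nothing.
- dish_green: green closed culture dish: a flat disc 60 mm across and 16 mm high with a flat lid and flat underside, about 30 g, loose on the bench lid up. Origin at the centre of its underside, z up; being round, its yaw means nothing.
- dish_violet: violet closed culture dish: a flat disc 60 mm across and 16 mm high with a flat lid and flat underside, about 30 g, loose on the bench lid up. Origin at the centre of its underside, z up; being round, its yaw means nothing. Not part of the job: it stays where it is.
- tube_rack: blue tube rack with small white tubes and coloured caps: 60 mm (its x) by 180 mm (its y, the long way) by 45 mm high, the caps standing 3 mm higher; 160 g; flat underside and straight, solid sides that can be gripped across the 60 mm. Origin at the centre of its underside, z up.
- bail_left (a joint): q (rad) of the steel wire bail arm at the tote's +y end. 0: out (at its stop, leaning outward 50 deg above level); grows as it swings up and inward; 2.268: in, level over the mouth on a firm stop. Starts under 0.35. No spring, slight friction, 60 g: it falls the way it leans. Hinge line along tote x at y +100, z 76 mm of the tote frame; bar at y = +(100+45cos(0.873+q)), z = 76+45sin(0.873+q).
- bail_right (a joint): q (rad) of the steel wire bail arm at the tote's -y end. 0: out (at its stop, leaning outward 50 deg above level); grows as it swings up and inward; 2.268: in, level over the mouth on a firm stop. Starts under 0.35. No spring, slight friction, 60 g: it falls the way it leans. Hinge line along tote x at y -100, z 76 mm of the tote frame; bar at y = -(100+45cos(0.873+q)), z = 76+45sin(0.873+q).
- bar_left (a point): middle of the cross bar of the arm at the tote's +y end: a round steel bar 8 mm thick and 144 mm long along the tote's x axis. With the arm in, its top is 80 mm above the bench, 55 mm from the tote's middle.
- bar_right (a point): middle of the cross bar of the arm at the tote's -y end: the same bar, mirrored.

How it is judged:
By the outcome, as a careful person would: the job done as asked, in the order asked, and still so for the second after the job is handed in, with the robot touching nothing.
It also fails if it takes over 134 s, if anything falls off the work surface, if the arm or the gripper's body presses on something with over 40 N, if the wrist force passes 120 N, or if a joint passes its speed limit or range.

ROBOT

A 6-joint arm with a two-finger parallel gripper is mounted at the origin on the work surface. World frame = base frame: x ahead of the robot, y to its left, z up, the work surface at z = 0. Lengths are in m, angles in rad, forces in N, time in s.
With the tool pointing down it reaches from about 0.35 to 0.975 m from the base axis. Payload 4.9 kg.
Tool frame: the origin (TCP) lies on the centre line of the jaws, within the pads' length; the fingertips stand manip.tip_reach ahead of it and the grasp point (between the pads) is the TCP (manip.tip_reach is the distance from the TCP to the fingertips, in m); z points along the fingers, y is the line along which they close (so a half turn about z gives the same grasp; the last joint's range is limited). The gripper opens to 85 mm and grips with 20 to 120 N. Pads are 22 mm wide; open, the fingers measure 114 mm over their backs; the gripper's body (76 mm by 85 mm) begins 54 mm behind the grasp point. The pads swing forward as they close: fully open they stand 13 mm farther back than shut.
Start: joints at [-1.292, 0.053, 1.613, -0, 1.476, -0.119], TCP at [0.242, -0.576, 0.214] pointing down, gripper open.
Joint ranges: [-3.01, 3.01], [-1.01, 2.22], [0.06, 2.58], [-1.02, 4.17], [0.09, 2.62], [-3.14, 3.14]. Speed limits (rad/s): [2.57, 2.57, 3.14, 3.14, 3.14, 3.14].

INTERFACE

Orientations are given as a unit quaternion [w, x, y, z].
In Python, from plant import manip gives the robot as it stands. The module is installed in compiled form; this text tells all that it offers.
- The arm moves only by the tool move_arm, never from a script. Its argument "rows" is a list of rows, each a list of 7 numbers: the shift along the tool's x, y, z in cm, then the turn, a rotation vector about the tool's x, y, z in degrees, then the opening, from -1 (shut) to 1 (fully open). In form: [[tx, ty, tz, ax, ay, az, jaw], ...]. A call has 1 to 20 rows; each row shifts and turns the commanded pose from where the row before left it, along the tool's axes as they then stand; what a row does not reach is not made up. A row lasts 1/12 s, in which the tool goes at most 41.7 mm and 7.16 degrees, less where a joint would pass 70% of its speed; a pose out of reach is approached as far as the arm can. A call is refused whole if a number of a shift passes 4.17 or a number of a turn 7.16, either way. A call with a gripper value outside its range is refused whole. The fingers move at their own pace and stop on an object; the grip force is fixed at half the most. Time passes only in rows, so rows that do not move let the fingers close. It gives the time, the measured TCP pose, the force, the opening and the grip force at its end, in the units of the state.
- manip.state(): the state, without advancing time (a new reading comes with each control period).
- manip.grab_frame(name): name is "side" or "top"; returns a dict with "img" (420x560x3 uint8, blue, green, red), "mtx" (3x3 intrinsics, pixels), "R" (3x3) and "t" (3): a world point X has camera coordinates R X + t. Camera axes: x right, y down, z forward; pixel columns grow to the right and rows downward; lengths in m; the calibration is good to about 2 mm. A picture is of the moment at which its call begins. There is no depth.
- manip.job_done(): hands the job in; it is judged then, once.
The state is a dict: "time": time; "joint_pos": joint angles; "joint_vel": joint speeds; "joint_efforts": joint torques, N m; "tool_pos": TCP position; "tool_rot": TCP orientation; "contact_force": force on the tool from outside, world axes, zero at the start; "ft_torque": the same for the moment, N m; "gripper_width": opening from 0.0 (shut) to 1.0 (fully open); "grasp_force": force on a finger pad.
Only numpy, scipy, OpenCV 4.12 (cv2) and the standard library are available. Lean on these libraries where they do the work, as an engineer would, in place of code of your own. Each camera call takes 0.05 s, during which the arm holds its last target. There are 200 camera calls.

## Working session

There is one attempt and no reset: what is moved stays moved. The work goes in short steps, Python scripts to look and compute and a tool call to move; the robot and the scene stay as the last step left them, time stands still between calls to the robot, and variables do not carry over. Pictures are saved under pics/ and viewed, at most 14 in all, crops included, and the job is handed in when it is done.

Besides the shell and the picture viewer there is one more tool, called after "Call:" as name([rows], argument=value, ...), one row to a line, values as JSON. move_arm: Moves the arm, as the interface text tells. Its arguments: {"type":"object","properties":{"rows":{"type":"array","items":{"type":"array","items":{"type":"number"}}}},"required":["rows"]}

```bash
mkdir -p pics
python3 - <<'E'
from plant import manip
import cv2,numpy as np
print(manip.state(), manip.tip_reach)
for n in("top","side"):
    f=manip.grab_frame(n); cv2.imwrite(f"pics/{n}0.png",f["img"]); print(n,f["mtx"],f["R"],f["t"])
E
```

```text
{'time': 0.0, 'joint_pos': array([-1.29201114e+00,  5.33637767e-02,  1.61431642e+00, -1.46348611e-05,
        1.47602322e+00, -1.19014896e-01]), 'joint_vel': array([ 0.0002637 , -0.00082273, -0.00106277, -0.00099306, -0.00059231,
        0.00027858]), 'joint_efforts': array([ 2.68477903e-03, -3.93677437e+01, -3.70173275e+01, -8.13485258e-06,
        7.04422957e-03, -6.60351390e-06]), 'tool_pos': array([ 0.24192008, -0.57554839,  0.21304539]), 'tool_rot': array([-1.05143599e-03,  9.80283829e-01,  1.97591753e-01, -9.14804083e-05]), 'contact_force': array([0.07804047, 0.35599032, 0.32004891]), 'ft_torque': array([-0.00622025,  0.02784225, -0.01605296]), 'grasp_force': 0.0, 'gripper_width': 1.0001153068814825} 0.019
top [[411.67231756   0.         283.1164322 ]
 [  0.         411.67231756 208.51573181]
 [  0.           0.           1.        ]] [[ 0.00992836 -0.99994331  0.00384855]
 [-0.99226906 -0.01032816 -0.12367475]
 [ 0.12370749 -0.00259091 -0.99231535]] [-0.02387052  0.55777507  1.06517012]
side [[527.0875261    0.         283.93897298]
 [  0.         527.0875261  212.65442978]
 [  0.           0.           1.        ]] [[-8.28427990e-01 -5.60095458e-01  3.77985069e-04]
 [-3.96086414e-01  5.85367491e-01 -7.07432296e-01]
 [ 3.96008356e-01 -5.86206430e-01 -7.06781015e-01]] [0.44841169 0.31317812 1.33132749]
```

View pics/top0.png

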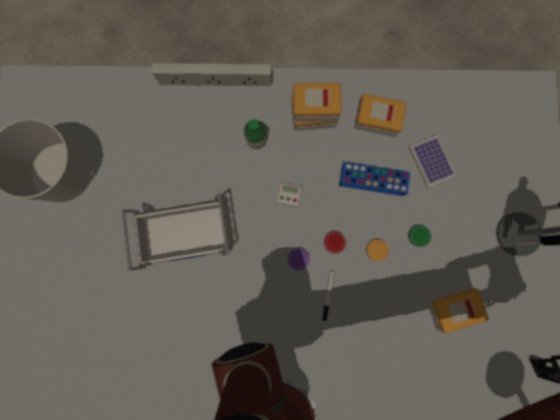

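View pics/side0.png

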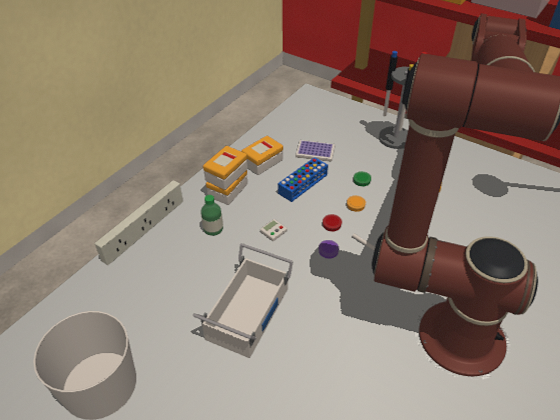

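The top view shows red (335,242), amber (378,250), green (420,236), violet (299,259), the rack (375,178) and the tote (184,232). The side view shows the same items unobstructed, with the tote at about (248,302).

```bash
cat > h.py <<'E'
from plant import manip
import cv2,numpy as np
from scipy.spatial.transform import Rotation as Ro
def ray(f,uv,z):
    d=f["R"].T@np.linalg.inv(f["mtx"])@[*uv,1.]; c=-f["R"].T@f["t"]
    return c+d*(z-c[2])/d[2]
def proj(f,X):
    p=f["mtx"]@(f["R"]@np.asarray(X)+f["t"]); return p[:2]/p[2]
HUE={"red":(172,6),"amber":(8,25),"green":(50,80),"violet":(125,150)}
def blob(img,lohi,near,r=40,smin=110,vmin=30):
    h=cv2.cvtColor(img,cv2.COLOR_BGR2HSV); H,S,V=cv2.split(h); lo,hi=lohi
    m=((H>=lo)&(H<=hi)) if lo<hi else ((H>=lo)|(H<=hi))
    m=(m&(S>smin)&(V>vmin)).astype(np.uint8)*255
    k=np.zeros_like(m); cv2.circle(k,tuple(map(int,near)),r,255,-1); m&=k
    cs,_=cv2.findContours(m,cv2.RETR_EXTERNAL,cv2.CHAIN_APPROX_NONE)
    return max(cs,key=cv2.contourArea)
def cen(c):
    m=cv2.moments(c); return np.array([m["m10"],m["m01"]])/m["m00"],m["m00"]
def go(x,y,z,yaw=None):
    """print the shift (cm, tool axes) and turn about tool z (deg) to reach a tool-down pose; yaw=world angle of closing line"""
    s=manip.state(); q=s["tool_rot"]; R=Ro.from_quat([*q[1:],q[0]])
    ty=R.apply([0,1,0]); now=np.degrees(np.arctan2(ty[1],ty[0])); turn=0
    if yaw is not None:
        turn=(now-yaw+90)%180-90   # tool z is down: positive turn lowers world yaw
        R=R*Ro.from_euler("z",turn,degrees=True)
    tilt=np.degrees(np.arccos(-R.apply([0,0,1])[2]))
    print("turn %.1f"%turn,"shift",R.inv().apply(np.array([x,y,z])-s["tool_pos"]).round(4)*100,"tilt %.2f"%tilt,"j6 %.2f"%s["joint_pos"][5])
E
python3 - <<'E'
from h import *
f={n:manip.grab_frame(n) for n in("top","side")}
near={"top":dict(red=(335,242),amber=(378,250),green=(420,236),violet=(299,259)),"side":dict(red=(333,222),amber=(356,203),green=(362,178),violet=(329,249))}
for k in HUE:
    for n in f:
        c,a=cen(blob(f[n]["img"],HUE[k],near[n][k],25)); print(k,n,c.round(1),a,ray(f[n],c,.012).round(4))
c=blob(f["top"]["img"],(100,125),(375,178),45,100,20); print("rack",cv2.minAreaRect(c),cv2.boxPoints(cv2.minAreaRect(c)).round(1).tolist())
for p in cv2.boxPoints(cv2.minAreaRect(c)): print(ray(f["top"],p,.045).round(4))
print(cen(c)[0], ray(f["top"],cen(c)[0],.045))
c=blob(f["side"]["img"],(100,125),(303,179),45,100,20);print("side",cen(c)[0],ray(f["side"],cen(c)[0],.03))
a=cv2.resize(f["top"]["img"][185:275,115:245],None,fx=6,fy=6,interpolation=cv2.INTER_CUBIC)
cv2.imwrite("pics/tt.png",cv2.convertScaleAbs(a,alpha=1.6))
b=cv2.resize(f["side"]["img"][240:352,190:300],None,fx=5,fy=5,interpolation=cv2.INTER_CUBIC)
cv2.imwrite("pics/ts.png",cv2.convertScaleAbs(b,alpha=1.3))
E
```

```text
red top [334.4 242.1] 318.0 [ 0.4709 -0.1577  0.012 ]
red side [331.7 222.5] 226.0 [ 0.4694 -0.1521  0.012 ]
amber top [377.3 249.7] 348.0 [ 0.4515 -0.2731  0.012 ]
amber side [355.7 203.1] 214.5 [ 0.4497 -0.2675  0.012 ]
green top [419.2 235.4] 271.0 [ 0.4913 -0.3877  0.012 ]
green side [361.8 178.7] 168.0 [ 0.489  -0.3814  0.012 ]
violet top [297.3 258.9] 177.0 [ 0.4248 -0.0577  0.012 ]
violet side [328.8 246.7] 148.0 [ 0.4267 -0.0631  0.012 ]
rack ((374.6622009277344, 178.4729766845703), (67.79173278808594, 24.43413543701172), 8.972626686096191) [[339.29998779296875, 185.3000030517578], [343.1000061035156, 161.10000610351562], [410.0, 171.6999969482422], [406.20001220703125, 195.8000030517578]]
[ 0.6208 -0.1673  0.045 ]
[ 0.6867 -0.178   0.045 ]
[ 0.6597 -0.3573  0.045 ]
[ 0.5941 -0.3453  0.045 ]
[370.76782397 178.57808258] [ 0.63977162 -0.25163322  0.045     ]
side [302.95209581 179.30472389] [ 0.63741613 -0.25233253  0.03      ]
```

View pics/tt.png

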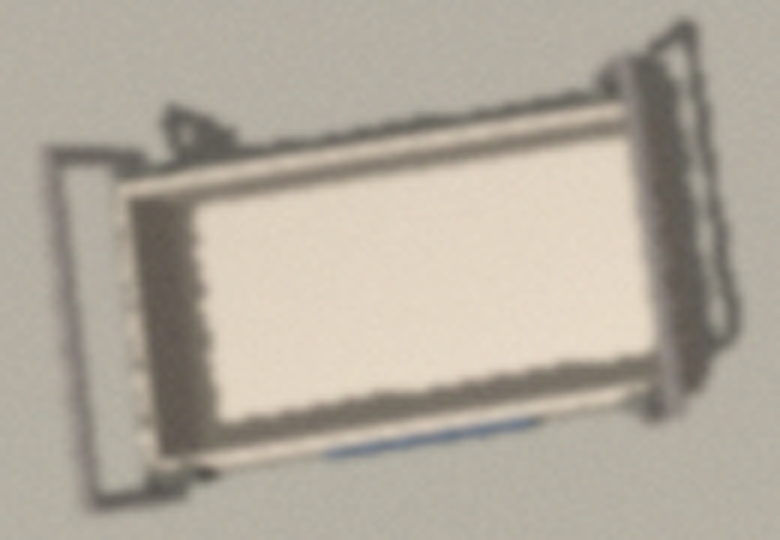

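View pics/ts.png

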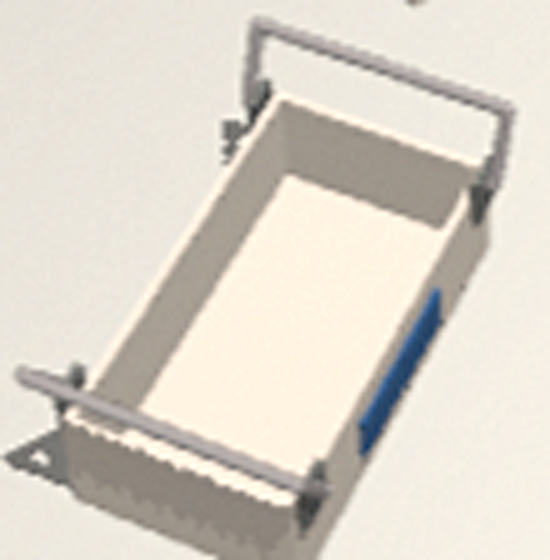

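Tote crops: in the top view the rim's left corners are at crop (120,188) and (155,468), and the right end lies under the bar. In the side view the rim corners are at (283,95), (490,168), (65,420) and (300,503), and both bails stand out.

Run:
```python
from h import *
f={n:manip.grab_frame(n) for n in("top","side")}
T=lambda u,v:(115+u/6-.42,185+v/6-.42); S=lambda u,v:(190+u/5-.4,240+v/5-.4)
for nm,n,p,z in [("L+x","top",T(120,186),.07),("L-x","top",T(155,470),.07),("R+x","top",T(630,100),.07),("R-x","top",T(662,393),.07),
 ("R+x","side",S(283,93),.07),("R-x","side",S(491,168),.07),("L+x","side",S(65,418),.07),("L-x","side",S(300,506),.07),
 ("fl R+x","side",S(290,173),.005),("fl R-x","side",S(443,229),.005),("fl top L+x","top",T(195,203),.005),("fl L-x","top",T(215,423),.005),
 ("Lbar","top",T(50,150),.112),("Lbar","top",T(95,508),.112),("Rbar","top",T(626,60),.112),("Rbar","top",T(678,410),.112),("Lbar","side",S(20,374),.112),("Lbar","side",S(318,492),.112),("Rbar","side",S(256,25),.112),("Rbar","side",S(510,110),.112)]:
    print(nm,n,ray(f[n],p,z).round(4))
near={"top":dict(red=(335,242),amber=(378,250),green=(420,236),violet=(299,259)),"side":dict(red=(333,222),amber=(356,203),green=(362,178),violet=(329,249))}
HUE["violet"]=(115,165);HUE["red"]=(165,10);HUE["green"]=(45,90)
for k in HUE:
    for n in f:
        c=blob(f[n]["img"],HUE[k],near[n][k],22,75,20); h=cv2.convexHull(c); c,a=cen(h); print(k,n,c.round(1),a,cv2.fitEllipse(h)[1],ray(f[n],c,.012).round(4))
tiles=[cv2.resize(f[n]["img"][int(v)-30:int(v)+30,int(u)-30:int(u)+30],None,fx=3,fy=3) for n in f for u,v in near[n].values()]
cv2.imwrite("pics/d.png",np.vstack([np.hstack(tiles[:4]),np.hstack(tiles[4:])]))
```

```text
L+x top [0.5313 0.3643 0.07  ]
L-x top [0.4106 0.3429 0.07  ]
R+x top [0.5708 0.1466 0.07  ]
R-x top [0.4452 0.1293 0.07  ]
R+x side [0.5673 0.1434 0.07  ]
R-x side [0.4458 0.1232 0.07  ]
L+x side [0.5313 0.3667 0.07  ]
L-x side [0.4079 0.3419 0.07  ]
fl R+x side [0.5648 0.1457 0.005 ]
fl R-x side [0.4724 0.1299 0.005 ]
fl top L+x top [0.5306 0.3532 0.005 ]
fl L-x top [0.4311 0.3391 0.005 ]
Lbar top [0.5416 0.3789 0.112 ]
Lbar top [0.3955 0.3522 0.112 ]
Rbar top [0.5817 0.1423 0.112 ]
Rbar top [0.4374 0.1169 0.112 ]
Lbar side [0.5431 0.3785 0.112 ]
Lbar side [0.3886 0.3509 0.112 ]
Rbar side [0.5845 0.1409 0.112 ]
Rbar side [0.4404 0.114  0.112 ]
red top [334.4 242.1] 369.0 (21.617916107177734, 22.376401901245117) [ 0.4709 -0.1577  0.012 ]
red side [331.8 222.3] 248.0 (17.070484161376953, 19.342838287353516) [ 0.4695 -0.1528  0.012 ]
amber top [377.3 249.9] 399.5 (22.261287689208984, 23.461671829223633) [ 0.451  -0.2733  0.012 ]
amber side [355.7 203. ] 238.0 (16.413578033447266, 19.299402236938477) [ 0.4498 -0.2679  0.012 ]
green top [419.2 235.3] 327.5 (20.288496017456055, 21.447444915771484) [ 0.4915 -0.3877  0.012 ]
green side [361.8 178.6] 181.5 (14.14295768737793, 17.714160919189453) [ 0.4892 -0.3819  0.012 ]
violet top [298.  258.9] 298.0 (19.271318435668945, 20.531179428100586) [ 0.4249 -0.0597  0.012 ]
violet side [328.3 248.8] 265.0 (17.929182052612305, 19.788244247436523) [ 0.4239 -0.0551  0.012 ]
```

View pics/d.png

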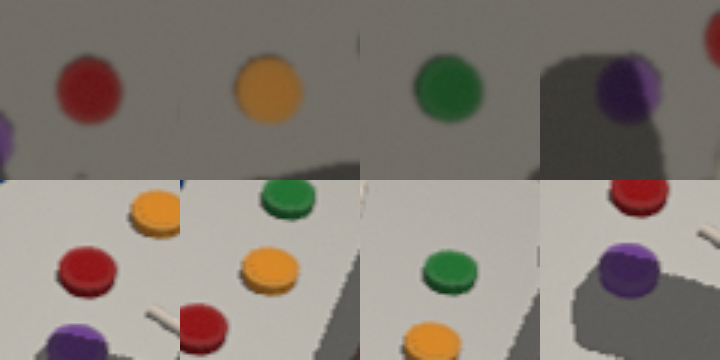

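Call:
move_arm([
  [0, 0, 0, 0, 0, -7, 1],
  [0, 0, 0, 0, 0, -7, 1],
  [0, 0, 0, 0, 0, -7, 1],
  [0, 0, 0, 0, 0, -7, 1],
  [0, 0, 0, 0, 0, -7, 1],
  [0, 0, 0, 0, 0, -7, 1],
  [0, 0, 0, 0, 0, -7, 1],
  [0, 0, 0, 0, 0, -7, 1],
  [0, 0, 0, 0, 0, -7, 1],
  [0, 0, 0, 0, 0, -7, 1],
  [0, 0, 0, 0, 0, -7, 1],
  [0, 0, 0, 0, 0, 0, 1],
  [0, 0, 0, 0, 0, 0, 1],
])

```text
time: 1.38
tool_pos: [0.2421, -0.5761, 0.2142]
tool_rot: [-0.0, 0.645, 0.764, 0.0]
contact_force: [-1.0, -0.5, 0.0]
gripper_width: 0.999
grasp_force: 0.0
```

```bash
python3 -c "
from h import *
go(.470,-.155,.12,10)"
```

```text
turn -0.4 shift [37.51 29.76  9.43] tilt 0.01 j6 -1.46
```

Call:
move_arm([
  [2.68, 2.13, 0, 0, 0, 0, 1],
  [2.68, 2.13, 0, 0, 0, 0, 1],
  [2.68, 2.13, 0, 0, 0, 0, 1],
  [2.68, 2.13, 0.5, 0, 0, 0, 1],
  [2.68, 2.13, 0.9, 0, 0, 0, 1],
  [2.68, 2.13, 0.9, 0, 0, 0, 1],
  [2.68, 2.13, 0.9, 0, 0, 0, 1],
  [2.68, 2.13, 0.9, 0, 0, 0, 1],
  [2.68, 2.13, 0.9, 0, 0, 0, 1],
  [2.68, 2.13, 0.9, 0, 0, 0, 1],
  [2.68, 2.13, 0.9, 0, 0, 0, 1],
  [2.68, 2.13, 0.9, 0, 0, 0, 1],
  [2.68, 2.13, 0.9, 0, 0, 0, 1],
  [2.68, 2.13, 0.8, 0, 0, 0, 1],
  [0, 0, 0, 0, 0, 0, 1],
  [0, 0, 0, 0, 0, 0, 1],
  [0, 0, 0, 0, 0, 0, 1],
])

```text
time: 2.8
tool_pos: [0.4722, -0.1559, 0.1205]
tool_rot: [0.0, 0.645, 0.765, -0.0]
contact_force: [-0.7, -0.4, -0.3]
gripper_width: 0.999
grasp_force: 0.0
```

```bash
python3 -c "
from h import *
go(.470,-.155,.021,10)"
```

```text
turn -0.3 shift [ 0.13 -0.2   9.95] tilt 0.03 j6 -0.64
```

Call:
move_arm([
  [0.1, -0.2, 2.5, 0, 0, 0, 1],
  [0, 0, 2.5, 0, 0, 0, 1],
  [0, 0, 2.5, 0, 0, 0, 1],
  [0, 0, 1.5, 0, 0, 0, 1],
  [0, 0, 0.9, 0, 0, 0, 1],
  [0, 0, 0, 0, 0, 0, 1],
  [0, 0, 0, 0, 0, 0, -1],
  [0, 0, 0, 0, 0, 0, -1],
  [0, 0, 0, 0, 0, 0, -1],
  [0, 0, 0, 0, 0, 0, -1],
  [0, 0, 0, 0, 0, 0, -1],
  [0, 0, 0, 0, 0, 0, -1],
])

```text
time: 3.8
tool_pos: [0.4704, -0.1552, 0.0219]
tool_rot: [0.0, 0.644, 0.765, 0.0]
contact_force: [-0.5, 0.1, 0.0]
gripper_width: 0.144
grasp_force: 0.0
```

```bash
python3 -c "
from h import *
f=manip.grab_frame('side');p=proj(f,(.47,-.155,.02)).astype(int);print(p)
a=f['img'][p[1]-60:p[1]+40,p[0]-60:p[0]+60]
cv2.imwrite('pics/g1.png',cv2.resize(a,None,fx=5,fy=5,interpolation=cv2.INTER_CUBIC))"
```

```text
[332 219]
```

View pics/g1.png

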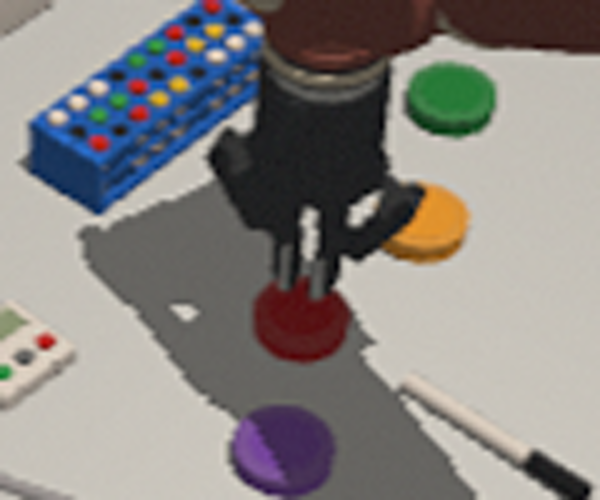

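The side crop shows the nearly shut fingers standing over the red lid at crop (300,290), with the dish still on the bench at (300,320). The tips were too high when they closed.

Call:
move_arm([
  [0, 0, -3, 0, 0, 0, -1],
  [0, 0, -1, 0, 0, 0, -1],
  [0, 0, 0, 0, 0, 0, -1],
  [0, 0, 0, 0, 0, 0, -1],
])

```text
time: 4.18
tool_pos: [0.4709, -0.1554, 0.0621]
tool_rot: [0.001, 0.644, 0.765, 0.0]
contact_force: [-0.8, -0.2, 0.3]
gripper_width: -0.001
grasp_force: 0.0
```

```bash
python3 -c "
from h import *
for n in ('side','top'):
  f=manip.grab_frame(n);s=manip.state()
  print(s['tool_pos'],s['gripper_width'],proj(f,s['tool_pos']),proj(f,s['tool_pos']-[0,0,.019]))
  p=proj(f,(.47,-.155,.02)).astype(int);print(p)
  a=f['img'][p[1]-50:p[1]+30,p[0]-50:p[0]+50]
  if n=='side':cv2.imwrite('pics/g2.png',cv2.resize(a,None,fx=6,fy=6,interpolation=cv2.INTER_CUBIC))
  if n=='side':
    c,_=cen(cv2.convexHull(blob(f['img'],(165,10),(332,224),15,75,20)));print(ray(f,c,.012))
"
```

```text
[ 0.46999085 -0.15503671  0.06102562] 0.0012744046001664973 [333.07698133 210.3295401 ] [332.65658359 214.83719788]
[332 219]
[ 0.46923268 -0.1520139   0.012     ]
[ 0.46949033 -0.15479856  0.06038695] 0.0037919030964730007 [335.67727022 241.81584966] [334.73407675 242.12946645]
[333 242]
```

View pics/g2.png

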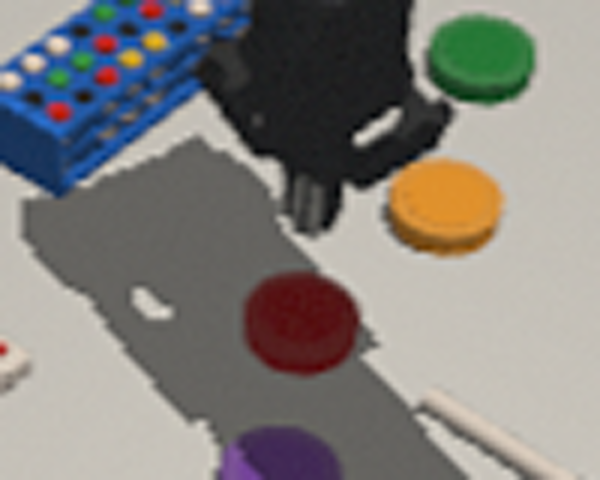

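The fingertip shows at crop (312,232), full pixel about (334,208), well above the projected tip at (333,215). I'll check for a lateral or height offset in the top view.

```bash
python3 -c "
from h import *
f=manip.grab_frame('top');p=(333,242)
a=f['img'][p[1]-50:p[1]+50,p[0]-60:p[0]+60]
cv2.imwrite('pics/g3.png',cv2.convertScaleAbs(cv2.resize(a,None,fx=5,fy=5,interpolation=cv2.INTER_CUBIC),alpha=1.8))
"
```

```text
(no output)
```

View pics/g3.png

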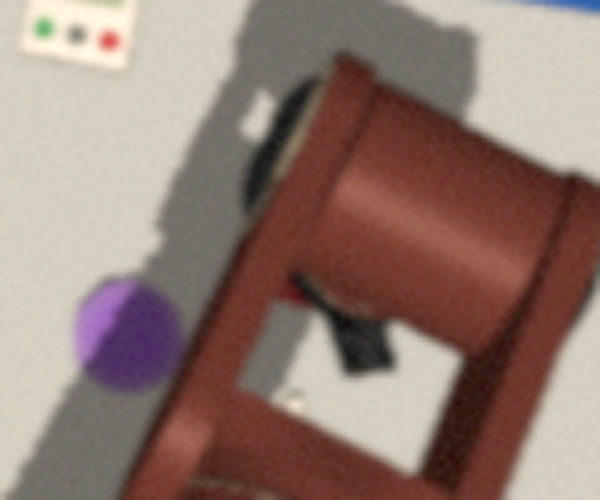

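Call:
move_arm([
  [0, 0, 0, 0, 0, 0, 1],
  [0, 0, 0, 0, 0, 0, 1],
  [0, 0, 0, 0, 0, 0, 1],
  [0, 0, 0, 0, 0, 0, 1],
  [0, 0, 0, 0, 0, 0, 1],
  [0, 0, 0, 0, 0, 0, 1],
  [0, 0, 2.5, 0, 0, 0, 1],
  [0, 0, 1.5, 0, 0, 0, 1],
  [0, 0, 0.5, 0, 0, 0, 1],
  [0, 0, 0.1, 0, 0, 0, 1],
  [0, 0, 0, 0, 0, 0, 1],
  [0, 0, 0, 0, 0, 0, 0.5],
  [0, 0, 0, 0, 0, 0, 0.5],
  [0, 0, 0, 0, 0, 0, 0.3],
  [0, 0, 0, 0, 0, 0, 0.3],
  [0, 0, 0, 0, 0, 0, 0.3],
])

```text
time: 5.67
tool_pos: [0.4703, -0.1552, 0.0158]
tool_rot: [0.0, 0.644, 0.765, 0.0]
contact_force: [0.7, -0.6, -1.3]
gripper_width: 0.654
grasp_force: 0.0
```

```bash
python3 -c "
from h import *
f=manip.grab_frame('side');g=manip.grab_frame('top')
a=f['img'][190:250,290:370]; b=g['img'][212:272,293:373]
cv2.imwrite('pics/g4.png',np.vstack([cv2.resize(a,None,fx=5,fy=5,interpolation=cv2.INTER_CUBIC),cv2.convertScaleAbs(cv2.resize(b,None,fx=5,fy=5,interpolation=cv2.INTER_CUBIC),alpha=1.8)]))
"
```

```text
(no output)
```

View pics/g4.png

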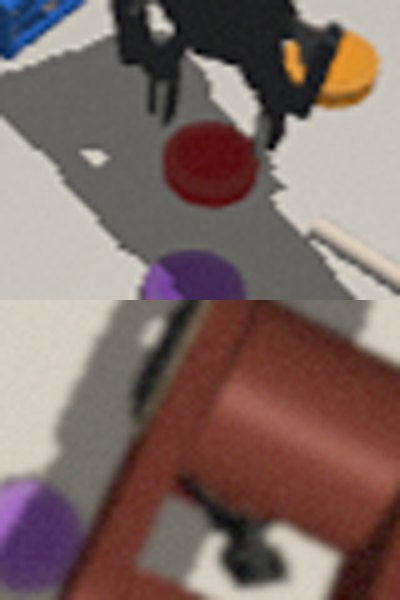

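Seen from the side, the tips are at crop (170,122) and (270,150), above and behind the lid at (210,150). The top view shows little lateral error, so the tips are higher than I assumed. I'll go down in small steps with the jaws open and watch the force.

Call:
move_arm([
  [0, 0, 0, 0, 0, 0, 1],
  [0, 0, 0, 0, 0, 0, 1],
  [0, 0, 0, 0, 0, 0, 1],
  [0, 0, 0, 0, 0, 0, 1],
  [0, 0, 0.2, 0, 0, 0, 1],
  [0, 0, 0.2, 0, 0, 0, 1],
  [0, 0, 0.2, 0, 0, 0, 1],
  [0, 0, 0, 0, 0, 0, 1],
])

```text
time: 6.43
tool_pos: [0.4695, -0.1548, 0.0086]
tool_rot: [-0.001, 0.644, 0.765, -0.0]
contact_force: [0.8, 0.2, -0.4]
gripper_width: 1.002
grasp_force: 0.0
```

Call:
move_arm([
  [0, 0, 0.2, 0, 0, 0, 1],
  [0, 0, 0, 0, 0, 0, 1],
])

```text
time: 6.6
tool_pos: [0.4697, -0.155, 0.0069]
tool_rot: [-0.0, 0.644, 0.765, -0.0]
contact_force: [-0.6, 0.3, -0.5]
gripper_width: 1.004
grasp_force: 0.0
```

Call:
move_arm([
  [0, 0, 0.2, 0, 0, 0, 1],
  [0, 0, 0, 0, 0, 0, 1],
])

```text
time: 6.77
tool_pos: [0.4698, -0.155, 0.005]
tool_rot: [-0.0, 0.644, 0.765, -0.0]
contact_force: [-0.3, -0.2, -0.2]
gripper_width: 1.001
grasp_force: 0.0
```

Call:
move_arm([
  [0, 0, 0, 0, 0, 0, 0.6],
  [0, 0, 0, 0, 0, 0, 0.5],
  [0, 0, 0, 0, 0, 0, 0.4],
  [0, 0, 0, 0, 0, 0, 0.35],
  [0, 0, 0, 0, 0, 0, 0.3],
  [0, 0, 0, 0, 0, 0, 0.3],
  [0, 0, 0, 0, 0, 0, 0.3],
])

```text
time: 7.35
tool_pos: [0.47, -0.1551, 0.0053]
tool_rot: [0.0, 0.644, 0.765, 0.0]
contact_force: [0.4, -0.1, 0.7]
gripper_width: 0.652
grasp_force: 0.0
```

Call:
move_arm([
  [0, 0, 0, 0, 0, 0, 1],
  [0, 0, 0, 0, 0, 0, 1],
  [0, 0, 0, 0, 0, 0, 1],
  [0, 0, 0.2, 0, 0, 0, 1],
  [0, 0, 0, 0, 0, 0, 1],
])

```text
time: 7.77
tool_pos: [0.4698, -0.155, 0.003]
tool_rot: [-0.0, 0.644, 0.765, -0.0]
contact_force: [0.1, -0.4, 0.6]
gripper_width: 0.999
grasp_force: 0.0
```

Call:
move_arm([
  [0, 0, 0.2, 0, 0, 0, 1],
  [0, 0, 0, 0, 0, 0, 1],
])

```text
time: 7.93
tool_pos: [0.4697, -0.1549, 0.0008]
tool_rot: [-0.0, 0.644, 0.765, -0.0]
contact_force: [-0.8, 0.6, 0.1]
gripper_width: 0.996
grasp_force: 0.0
```

Call:
move_arm([
  [0, 0, 0.2, 0, 0, 0, 1],
  [0, 0, 0, 0, 0, 0, 1],
])

```text
time: 8.1
tool_pos: [0.4697, -0.155, -0.0011]
tool_rot: [-0.0, 0.644, 0.765, -0.0]
contact_force: [0.3, 0.5, 0.9]
gripper_width: 1.001
grasp_force: 0.0
```

```bash
python3 -c "
from h import *
s=manip.state();print(s['tool_pos'],s['joint_pos'],s['contact_force'])
f=manip.grab_frame('side');f0=cv2.imread('pics/side0.png')
d=((f['img'].max(2)<55)&(f0.max(2)>120)).astype(np.uint8)
for u in range(312,362,2):
  r=np.nonzero(d[190:240,u])[0]; print(u,190+r.max() if len(r) else None,end='; ')
c,_=cen(cv2.convexHull(blob(f['img'],(165,10),(332,224),15,75,20)));print(c,ray(f,c,.012))
a=f['img'][190:250,290:370]
cv2.imwrite('pics/g5.png',cv2.resize(a,None,fx=8,fy=8,interpolation=cv2.INTER_CUBIC))
"
```

```text
[ 0.46974899 -0.15495263 -0.00111171] [-4.69195409e-01 -1.34338428e-02  2.06916841e+00 -5.45726797e-06
  1.08650835e+00 -6.40101647e-01] [0.28280707 0.50186263 0.92358779]
312 203; 314 204; 316 207; 318 215; 320 211; 322 204; 324 203; 326 202; 328 204; 330 205; 332 205; 334 205; 336 206; 338 206; 340 207; 342 210; 344 211; 346 213; 348 222; 350 220; 352 215; 354 216; 356 215; 358 210; 360 None; [331.72623829 222.50133869] [ 0.46921038 -0.1520273   0.012     ]
```

View pics/g5.png

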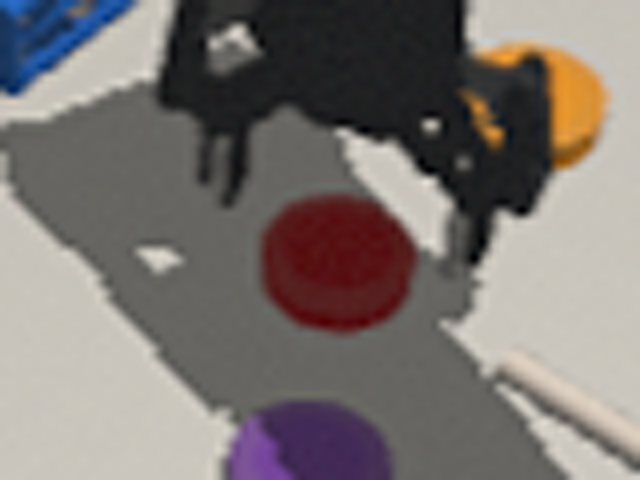

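Midpoint of the tips at crop (350,236) now coincides with the lid centre (338,240). With no contact at TCP z = -0.001, the tips really are higher than stated, so I keep going down in small steps.

Call:
move_arm([
  [0, 0, 0.2, 0, 0, 0, 1],
  [0, 0, 0, 0, 0, 0, 1],
])

```text
time: 8.32
tool_pos: [0.4698, -0.155, -0.003]
tool_rot: [-0.0, 0.644, 0.765, -0.0]
contact_force: [-0.1, 0.3, 0.2]
gripper_width: 0.998
grasp_force: 0.0
```

Call:
move_arm([
  [0, 0, 0.2, 0, 0, 0, 1],
  [0, 0, 0, 0, 0, 0, 1],
])

```text
time: 8.48
tool_pos: [0.4698, -0.155, -0.005]
tool_rot: [-0.0, 0.644, 0.765, -0.0]
contact_force: [0.8, -0.4, 0.2]
gripper_width: 1.001
grasp_force: 0.0
```

Call:
move_arm([
  [0, 0, 0.2, 0, 0, 0, 1],
  [0, 0, 0, 0, 0, 0, 1],
])

```text
time: 8.65
tool_pos: [0.4698, -0.1549, -0.0071]
tool_rot: [-0.0, 0.644, 0.765, -0.0]
contact_force: [-0.3, -0.0, -0.7]
gripper_width: 0.999
grasp_force: 0.0
```

Call:
move_arm([
  [0, 0, 0.2, 0, 0, 0, 1],
  [0, 0, 0, 0, 0, 0, 0.5],
  [0, 0, 0, 0, 0, 0, 0.4],
  [0, 0, 0, 0, 0, 0, 0.35],
  [0, 0, 0, 0, 0, 0, 0.3],
  [0, 0, 0, 0, 0, 0, 0.3],
  [0, 0, 0, 0, 0, 0, 0.3],
])

```text
time: 9.23
tool_pos: [0.4702, -0.1552, -0.0079]
tool_rot: [-0.0, 0.644, 0.765, -0.0]
contact_force: [-2.7, 1.4, 6.0]
gripper_width: 0.657
grasp_force: 50.0
```

Call:
move_arm([
  [0, 0, -0.3, 0, 0, 0, -1],
  [0, 0, -0.7, 0, 0, 0, -1],
  [0, 0, -1, 0, 0, 0, -1],
  [0, 0, -1, 0, 0, 0, -1],
  [0, 0, 0, 0, 0, 0, -1],
])

```text
time: 9.65
tool_pos: [0.472, -0.1561, 0.0244]
tool_rot: [0.003, 0.644, 0.765, 0.001]
contact_force: [1.0, -0.5, -0.9]
gripper_width: 0.649
grasp_force: 63.4
```

```bash
python3 -c "
from h import *
f=manip.grab_frame('side')
c,a=cen(cv2.convexHull(blob(f['img'],(165,10),(332,220),18,75,20)));print(c,a)
a=f['img'][180:240,290:370]
cv2.imwrite('pics/g6.png',cv2.resize(a,None,fx=8,fy=8,interpolation=cv2.INTER_CUBIC))
"
```

```text
[331.74652778 214.84444444] 240.0
```

View pics/g6.png

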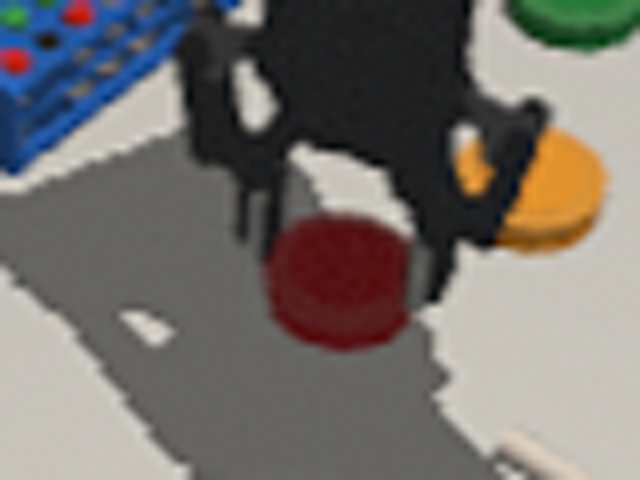

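The dish came up: the lid is at crop (340,260) between fingers at (265,240) and (437,300). The real fingertip height is therefore about 2 cm above what the reading and tip_reach suggest. I set it down, turn 90° and regrip to centre it both ways.

Call:
move_arm([
  [0, 0, 1.5, 0, 0, 0, -1],
  [0, 0, 1.0, 0, 0, 0, -1],
  [0, 0, 0.3, 0, 0, 0, -1],
  [0, 0, 0.1, 0, 0, 0, -1],
  [0, 0, 0, 0, 0, 0, -1],
  [0, 0, 0, 0, 0, 0, 1],
  [0, 0, -0.2, 0, 0, 0, 1],
  [0, 0, -0.2, 0, 0, 0, 1],
  [0, 0, 0, 0, 0, 0, 1],
])

```text
time: 10.45
tool_pos: [0.4702, -0.1552, -0.0034]
tool_rot: [0.0, 0.644, 0.765, 0.0]
contact_force: [0.1, -0.6, -0.1]
gripper_width: 0.999
grasp_force: 0.0
```

Call:
move_arm([
  [0, 0, 0, 0, 0, 7, 1],
  [0, 0, 0, 0, 0, 7, 1],
  [0, 0, 0, 0, 0, 7, 1],
  [0, 0, 0, 0, 0, 7, 1],
  [0, 0, 0, 0, 0, 7, 1],
  [0, 0, 0, 0, 0, 7, 1],
  [0, 0, 0, 0, 0, 7, 1],
  [0, 0, 0, 0, 0, 7, 1],
  [0, 0, 0, 0, 0, 7, 1],
  [0, 0, 0, 0, 0, 7, 1],
  [0, 0, 0, 0, 0, 7, 1],
  [0, 0, 0, 0, 0, 7, 1],
  [0, 0, 0, 0, 0, 6, 1],
  [0, 0, 0, 0, 0, 0, 1],
  [0, 0, 0, 0, 0, 0, -1],
  [0, 0, 0, 0, 0, 0, -1],
  [0, 0, 0, 0, 0, 0, -1],
  [0, 0, 0, 0, 0, 0, -1],
])

```text
time: 11.95
tool_pos: [0.4709, -0.1555, -0.0024]
tool_rot: [0.0, 0.996, 0.086, 0.001]
contact_force: [-1.9, 2.2, 13.7]
gripper_width: 0.456
grasp_force: 6.7
```

```bash
python3 -c "
from h import *
go(.489,.2445,.17,100)"
```

```text
turn -0.2 shift [  8.75 -39.07 -17.25] tilt 0.08 j6 0.93
```

Call:
move_arm([
  [0, 0, 0, 0, 0, 0, 1],
  [0, 0, 0, 0, 0, 0, 1],
  [0, 0, 0, 0, 0, 0, 1],
  [0, 0, 0, 0, 0, 0, 1],
  [0, 0, 0.3, 0, 0, 0, 1],
  [0, 0, 0.3, 0, 0, 0, 1],
  [0, 0, 0.2, 0, 0, 0, 1],
  [0, 0, 0, 0, 0, 0, 1],
])

```text
time: 12.62
tool_pos: [0.4694, -0.1548, -0.0126]
tool_rot: [-0.0, 0.996, 0.085, -0.001]
contact_force: [-0.3, -0.0, -1.0]
gripper_width: 1.003
grasp_force: 0.0
```

Call:
move_arm([
  [0, 0, 0.2, 0, 0, 0, 1],
  [0, 0, 0, 0, 0, 0, 1],
])

```text
time: 12.78
tool_pos: [0.4698, -0.155, -0.0141]
tool_rot: [-0.0, 0.996, 0.085, -0.0]
contact_force: [-0.6, -0.5, 0.4]
gripper_width: 1.003
grasp_force: 0.0
```

Call:
move_arm([
  [0, 0, 0.2, 0, 0, 0, 1],
  [0, 0, 0, 0, 0, 0, 1],
])

```text
time: 12.95
tool_pos: [0.4699, -0.155, -0.016]
tool_rot: [-0.0, 0.996, 0.085, -0.0]
contact_force: [0.8, -0.0, 0.0]
gripper_width: 1.0
grasp_force: 0.0
```

```bash
python3 -c "
from h import *
f=manip.grab_frame('side')
c,a=cen(cv2.convexHull(blob(f['img'],(165,10),(332,222),18,75,20)));print(c,a)
"
```

```text
[336.04263566 223.46511628] 129.0
```

Call:
move_arm([
  [0, 0, 0, 0, 0, 0, 0.3],
  [0, 0, 0, 0, 0, 0, 0.3],
  [0, 0, 0, 0, 0, 0, -1],
  [0, 0, 0, 0, 0, 0, -1],
  [0, 0, 0, 0, 0, 0, -1],
  [0, 0, 0, 0, 0, 0, -1],
])

```text
time: 13.5
tool_pos: [0.4709, -0.1555, -0.0148]
tool_rot: [0.0, 0.996, 0.085, 0.001]
contact_force: [-0.2, -0.7, 5.7]
gripper_width: 0.673
grasp_force: 64.4
```

Call:
move_arm([
  [0, 0, -0.5, 0, 0, 0, -1],
  [0, 0, -2, 0, 0, 0, -1],
  [0, 0, -4, 0, 0, 0, -1],
  [0, 0, -4, 0, 0, 0, -1],
  [0, 0, -4, 0, 0, 0, -1],
  [0, 0, -3, 0, 0, 0, -1],
  [0, 0, 0, 0, 0, 0, -1],
  [0, 0, 0, 0, 0, 0, -1],
  [0, 0, 0, 0, 0, 0, -1],
])

```text
time: 14.25
tool_pos: [0.4692, -0.1547, 0.1581]
tool_rot: [-0.001, 0.996, 0.085, -0.001]
contact_force: [0.2, 0.3, -0.9]
gripper_width: 0.672
grasp_force: 64.0
```

```bash
cat >> h.py <<'E'
def tri(fs,uvs):
    A=[];
    for f,uv in zip(fs,uvs):
        P=f["mtx"]@np.c_[f["R"],f["t"]]
        A+=[uv[0]*P[2]-P[0],uv[1]*P[2]-P[1]]
    A=np.array(A); return np.linalg.lstsq(A[:,:3],-A[:,3],rcond=None)[0]
E
python3 -c "
from h import *
fs=[manip.grab_frame(n) for n in('top','side')];s=manip.state();print(s['tool_pos'])
us=[]
for f in fs:
  p=proj(f,s['tool_pos']+[0,0,.02]);c,a=cen(cv2.convexHull(blob(f['img'],(165,10),p,26,90,20)));us.append(c);print(p,c,a)
X=tri(fs,us);print(X,proj(fs[0],X),proj(fs[1],X))
a=[cv2.resize(f['img'][int(u[1])-50:int(u[1])+50,int(u[0])-40:int(u[0])+40],None,fx=5,fy=5) for f,u in zip(fs,us)]
cv2.imwrite('pics/g7.png',cv2.convertScaleAbs(np.hstack(a),alpha=1.4))"
```

```text
[ 0.46852607 -0.15434142  0.15669468]
[342.07336763 240.04155247] [344.77424483 239.34467409] 1572.5
[336.12804527 181.45686468] [340.82671958 181.28306878] 126.0
[ 0.46389819 -0.16444393  0.17264228] [346.20136232 242.17482647] [339.2430515  181.17295089]
```

```bash
python3 -c "
from h import *
go(.489,.2445,.157,100)"
```

```text
turn -0.2 shift [  8.94 -38.92   0.04] tilt 0.26 j6 0.93
```

Call:
move_arm([
  [0.3, -1.5, 0, 0, 0, 0, -1],
  [0.74, -3.2, 0, 0, 0, 0, -1],
  [0.74, -3.2, 0, 0, 0, 0, -1],
  [0.74, -3.2, 0, 0, 0, 0, -1],
  [0.74, -3.2, 0, 0, 0, 0, -1],
  [0.74, -3.2, 0, 0, 0, 0, -1],
  [0.74, -3.2, 0, 0, 0, 0, -1],
  [0.74, -3.2, 0, 0, 0, 0, -1],
  [0.74, -3.2, 0, 0, 0, 0, -1],
  [0.74, -3.2, 0, 0, 0, 0, -1],
  [0.74, -3.2, 0, 0, 0, 0, -1],
  [0.74, -3.2, 0, 0, 0, 0, -1],
  [0.74, -3.2, 0, 0, 0, 0, -1],
  [0.2, -1.5, 0, 0, 0, 0, -1],
  [0, -0.7, 0, 0, 0, 0, -1],
  [0, 0, 0, 0, 0, 0, -1],
  [0, 0, 0, 0, 0, 0, -1],
  [0, 0, 0, 0, 0, 0, -1],
])

```text
time: 15.85
tool_pos: [0.4906, 0.2745, 0.1585]
tool_rot: [0.0, 0.996, 0.085, -0.001]
contact_force: [-0.4, 0.1, -0.3]
gripper_width: 0.675
grasp_force: 64.1
```

```bash
python3 -c "
from h import *
go(.489,.2445,-.010,100)
f=manip.grab_frame('side');s=manip.state();p=proj(f,s['tool_pos']+[0,0,.02]);print(s['joint_pos'],p)
c=blob(f['img'],(165,10),p,28,90,20);print(cen(c),cv2.boundingRect(c))
for dz in(.0,.01,.015,.02,.03): print(dz,proj(f,s['tool_pos']+[0,0,dz]))
a=f['img'][int(p[1])-60:int(p[1])+100,int(p[0])-80:int(p[0])+80]
cv2.imwrite('pics/g7.png',cv2.resize(a,None,fx=3.75,fy=3.75,interpolation=cv2.INTER_CUBIC))"
```

```text
turn -0.3 shift [-0.65  2.92 16.85] tilt 0.09 j6 1.78
[ 3.77776444e-01 -5.49547979e-02  1.81452074e+00 -3.62969317e-04
  1.38297347e+00  1.77919734e+00] [236.34633418 277.7579671 ]
(array([240.77346278, 277.63430421]), 257.5) (234, 266, 15, 24)
0.0 [236.8802638  282.97720897]
0.01 [236.61481397 280.38239715]
0.015 [236.48095605 279.07391601]
0.02 [236.34633418 277.7579671 ]
0.03 [236.07477226 275.10340879]
```

View pics/g7.png

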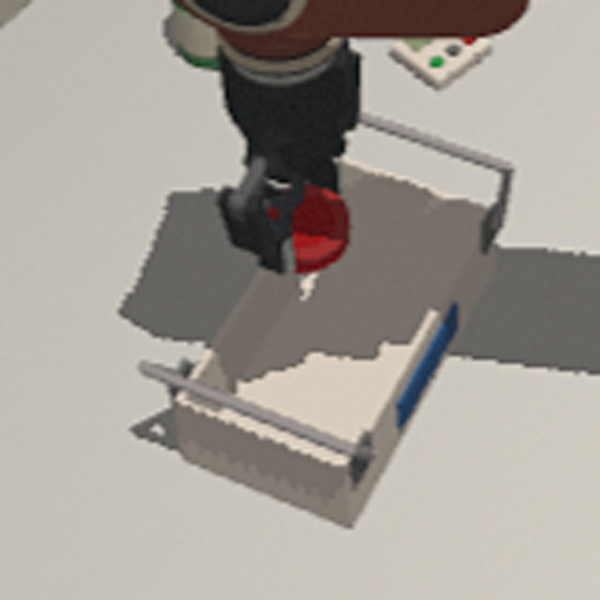

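The held dish is level at crop (304,217), right where the offset predicts, and the tool is 3 cm past the centre. Correcting and lowering.

Call:
move_arm([
  [-0.3, 1.4, 0, 0, 0, 0, -1],
  [-0.3, 1.4, 0, 0, 0, 0, -1],
  [0, 0.1, 2, 0, 0, 0, -1],
  [0, 0, 3, 0, 0, 0, -1],
  [0, 0, 3, 0, 0, 0, -1],
  [0, 0, 3, 0, 0, 0, -1],
  [0, 0, 2.5, 0, 0, 0, -1],
  [0, 0, 1.5, 0, 0, 0, -1],
  [0, 0, 0.5, 0, 0, 0, -1],
  [0, 0, 0, 0, 0, 0, -1],
  [0, 0, 0, 0, 0, 0, -1],
])

```text
time: 16.82
tool_pos: [0.4907, 0.2454, 0.0053]
tool_rot: [-0.0, 0.996, 0.085, 0.001]
contact_force: [0.5, -0.5, 0.7]
gripper_width: 0.678
grasp_force: 64.1
```

```bash
python3 -c "
from h import *
go(.489,.2445,-.010,100)"
```

```text
turn -0.3 shift [-0.18  0.06  1.53] tilt 0.07 j6 1.73
```

Call:
move_arm([
  [-0.15, 0.05, 0.5, 0, 0, 0, -1],
  [0, 0, 0.4, 0, 0, 0, -1],
  [0, 0, 0.2, 0, 0, 0, -1],
  [0, 0, 0, 0, 0, 0, -1],
])

```text
time: 17.15
tool_pos: [0.4883, 0.2454, -0.0068]
tool_rot: [0.0, 0.996, 0.085, -0.0]
contact_force: [-0.1, 0.6, -0.7]
gripper_width: 0.671
grasp_force: 64.1
```

Call:
move_arm([
  [0, 0, 0.2, 0, 0, 0, -1],
  [0, 0, 0, 0, 0, 0, -1],
])

```text
time: 17.32
tool_pos: [0.4884, 0.2454, -0.0088]
tool_rot: [0.0, 0.996, 0.085, -0.0]
contact_force: [0.9, -0.2, -0.2]
gripper_width: 0.672
grasp_force: 64.1
```

Call:
move_arm([
  [0, 0, 0.2, 0, 0, 0, -1],
  [0, 0, 0, 0, 0, 0, -1],
])

```text
time: 17.48
tool_pos: [0.4888, 0.2456, -0.0098]
tool_rot: [-0.0, 0.996, 0.085, 0.0]
contact_force: [-2.2, -0.2, 5.6]
gripper_width: 0.671
grasp_force: 64.7
```

Call:
move_arm([
  [0, 0, 0, 0, 0, 0, 1],
  [0, 0, 0, 0, 0, 0, 1],
  [0, 0, 0, 0, 0, 0, 1],
  [0, 0, 0, 0, 0, 0, 1],
  [0, 0, -2, 0, 0, 0, 1],
  [0, 0, -4, 0, 0, 0, 1],
  [0, 0, -4, 0, 0, 0, 1],
  [0, 0, -4, 0, 0, 0, 1],
  [0, 0, -3, 0, 0, 0, 1],
  [0, 0, 0, 0, 0, 0, 1],
  [0, 0, 0, 0, 0, 0, 1],
])

```text
time: 18.4
tool_pos: [0.4901, 0.2459, 0.1622]
tool_rot: [-0.001, 0.996, 0.085, 0.003]
contact_force: [0.3, 0.1, -0.8]
gripper_width: 1.001
grasp_force: 0.0
```

```bash
python3 -c "
from h import *
go(.4505,-.2705,.05)"
```

```text
turn 0.0 shift [-12.75  50.23  11.11] tilt 0.32 j6 1.73
```

Call:
move_arm([
  [-0.9, 3.55, 0, 0, 0, 0, 1],
  [-0.9, 3.55, 0, 0, 0, 0, 1],
  [-0.9, 3.55, 0, 0, 0, 0, 1],
  [-0.9, 3.55, 0, 0, 0, 0, 1],
  [-0.9, 3.55, 0, 0, 0, 0, 1],
  [-0.9, 3.55, 0, 0, 0, 0, 1],
  [-0.9, 3.55, 0, 0, 0, 0, 1],
  [-0.9, 3.55, 0, 0, 0, 0, 1],
  [-0.9, 3.55, 0, 0, 0, 0, 1],
  [-0.9, 3.55, 0, 0, 0, 0, 1],
  [-0.9, 3.55, 0, 0, 0, 0, 1],
  [-0.9, 3.55, 0, 0, 0, 0, 1],
  [-0.9, 3.55, 0, 0, 0, 0, 1],
  [-0.9, 3.55, 0, 0, 0, 0, 1],
  [-0.1, 0.5, 0, 0, 0, 0, 1],
])

```text
time: 19.65
tool_pos: [0.4468, -0.2748, 0.1569]
tool_rot: [-0.0, 0.997, 0.083, -0.002]
contact_force: [1.2, 0.5, 0.9]
gripper_width: 0.999
grasp_force: 0.0
```

Call:
move_arm([
  [0, 0, 0.8, 0, 0, -7, 1],
  [0, 0, 0.8, 0, 0, -7, 1],
  [0, 0, 0.8, 0, 0, -7, 1],
  [0, 0, 0.8, 0, 0, -7, 1],
  [0, 0, 0.8, 0, 0, -7, 1],
  [0, 0, 0.8, 0, 0, -7, 1],
  [0, 0, 0.8, 0, 0, -7, 1],
  [0, 0, 0.8, 0, 0, -7, 1],
  [0, 0, 0.8, 0, 0, -7, 1],
  [0, 0, 0.8, 0, 0, -7, 1],
  [0, 0, 0.8, 0, 0, -7, 1],
  [0, 0, 0.8, 0, 0, -7, 1],
  [0, 0, 0.8, 0, 0, -6, 1],
  [0, 0, 0, 0, 0, 0, 1],
  [0, 0, 0, 0, 0, 0, 1],
])

```text
time: 20.9
tool_pos: [0.4474, -0.2694, 0.0531]
tool_rot: [-0.002, 0.645, 0.764, 0.0]
contact_force: [-1.0, 0.3, -0.5]
gripper_width: 0.997
grasp_force: 0.0
```

```bash
python3 -c "
from h import *
go(.4505,-.2705,-.013,10)
f=manip.grab_frame('top')
c,a=cen(cv2.convexHull(blob(f['img'],(165,10),proj(f,(.489,.245,.02)),35,75,20)));print('red',c,a,ray(f,c,.019))
"
```

```text
turn -0.3 shift [-0.19  0.31  6.61] tilt 0.25 j6 -0.85
red [185.13900135 234.26180837] 370.5 [0.48750222 0.24428082 0.019     ]
```

Call:
move_arm([
  [-0.2, 0.3, 2, 0, 0, 0, 1],
  [0, 0, 2, 0, 0, 0, 1],
  [0, 0, 1.6, 0, 0, 0, 1],
  [0, 0, 0.6, 0, 0, 0, 1],
  [0, 0, 0.3, 0, 0, 0, 1],
  [0, 0, 0, 0, 0, 0, 1],
  [0, 0, 0, 0, 0, 0, -1],
  [0, 0, 0, 0, 0, 0, -1],
  [0, 0, 0, 0, 0, 0, -1],
  [0, 0, 0, 0, 0, 0, -1],
  [0, 0, 0, 0, 0, 0, -1],
])

```text
time: 21.87
tool_pos: [0.4533, -0.2734, -0.0072]
tool_rot: [0.001, 0.644, 0.765, 0.0]
contact_force: [-0.9, 1.4, 7.7]
gripper_width: 0.645
grasp_force: 61.8
```

Call:
move_arm([
  [0, 0, 0, 0, 0, 0, 1],
  [0, 0, 0, 0, 0, 0, 1],
  [0, 0, 0, 0, 0, 0, 1],
  [0, 0, 0, 0, 0, 0, 1],
  [0, 0, 0, 0, 0, 0, 1],
])

```text
time: 22.28
tool_pos: [0.4519, -0.2723, -0.0098]
tool_rot: [-0.0, 0.644, 0.765, -0.0]
contact_force: [0.3, -0.2, 0.2]
gripper_width: 0.997
grasp_force: 0.0
```

```bash
python3 -c "
from h import *
go(.4505,-.2705,-.015,10)
f=manip.grab_frame('side')
c,a=cen(cv2.convexHull(blob(f['img'],HUE['amber'],(356,203),22,75,20)));print(c,a)"
```

```text
turn -0.2 shift [ 0.2  -0.1   0.52] tilt 0.01 j6 -0.85
[355.11366806 202.93235704] 239.0
```

Call:
move_arm([
  [0, 0, 0, 0, 0, 7, 1],
  [0, 0, 0, 0, 0, 7, 1],
  [0, 0, 0, 0, 0, 7, 1],
  [0, 0, 0, 0, 0, 7, 1],
  [0, 0, 0, 0, 0, 7, 1],
  [0, 0, 0, 0, 0, 7, 1],
  [0, 0, 0, 0, 0, 7, 1],
  [0, 0, 0, 0, 0, 7, 1],
  [0, 0, 0, 0, 0, 7, 1],
  [0, 0, 0, 0, 0, 7, 1],
  [0, 0, 0, 0, 0, 7, 1],
  [0, 0, 0, 0, 0, 7, 1],
  [0, 0, 0.3, 0, 0, 6, 1],
  [0, 0, 0.3, 0, 0, 0, 1],
  [0, 0, 0, 0, 0, 0, 1],
])

```text
time: 23.58
tool_pos: [0.4515, -0.272, -0.0165]
tool_rot: [-0.001, 0.996, 0.087, -0.001]
contact_force: [-0.6, 1.3, 0.1]
gripper_width: 0.998
grasp_force: 0.0
```

Call:
move_arm([
  [0, 0, 0, 0, 0, 0, 0.3],
  [0, 0, 0, 0, 0, 0, 0.3],
  [0, 0, 0, 0, 0, 0, -1],
  [0, 0, 0, 0, 0, 0, -1],
  [0, 0, 0, 0, 0, 0, -1],
  [0, 0, 0, 0, 0, 0, -1],
])

```text
time: 24.08
tool_pos: [0.4527, -0.2729, -0.0149]
tool_rot: [0.001, 0.996, 0.086, 0.001]
contact_force: [0.5, -0.0, 4.6]
gripper_width: 0.671
grasp_force: 64.3
```

Call:
move_arm([
  [0, 0, -1, 0, 0, 0, -1],
  [0, 0, -3, 0, 0, 0, -1],
  [0, 0, -4, 0, 0, 0, -1],
  [0, 0, -4, 0, 0, 0, -1],
  [0, 0, -4, 0, 0, 0, -1],
  [0, 0, -1.3, 0, 0, 0, -1],
  [0, 0, 0, 0, 0, 0, -1],
  [0, 0, 0, 0, 0, 0, -1],
])

```text
time: 24.75
tool_pos: [0.452, -0.2724, 0.1577]
tool_rot: [0.0, 0.996, 0.085, 0.0]
contact_force: [-1.1, -0.7, -1.8]
gripper_width: 0.675
grasp_force: 64.0
```

```bash
python3 -c "
from h import *
go(.4886,.2456,.157,100)"
```

```text
turn -0.2 shift [ 1.260e+01 -5.037e+01  4.000e-02] tilt 0.05 j6 0.72
```

Call:
move_arm([
  [0.4, -1.6, 0, 0, 0, 0, -1],
  [0.8, -3.2, 0, 0, 0, 0, -1],
  [0.8, -3.2, 0, 0, 0, 0, -1],
  [0.8, -3.2, 0, 0, 0, 0, -1],
  [0.8, -3.2, 0, 0, 0, 0, -1],
  [0.8, -3.2, 0, 0, 0, 0, -1],
  [0.8, -3.2, 0, 0, 0, 0, -1],
  [0.8, -3.2, 0, 0, 0, 0, -1],
  [0.8, -3.2, 0, 0, 0, 0, -1],
  [0.8, -3.2, 0, 0, 0, 0, -1],
  [0.8, -3.2, 0, 0, 0, 0, -1],
  [0.8, -3.2, 0, 0, 0, 0, -1],
  [0.8, -3.2, 0, 0, 0, 0, -1],
  [0.8, -3.2, 0, 0, 0, 0, -1],
  [0.8, -3.2, 0, 0, 0, 0, -1],
  [0.8, -3.2, 0, 0, 0, 0, -1],
  [0.2, -0.8, 0, 0, 0, 0, -1],
  [0, 0, 0, 0, 0, 0, -1],
  [0, 0, 0, 0, 0, 0, -1],
  [0, 0, 0, 0, 0, 0, -1],
])

```text
time: 26.42
tool_pos: [0.4896, 0.2444, 0.1556]
tool_rot: [0.001, 0.996, 0.085, -0.001]
contact_force: [-0.8, -0.0, -0.3]
gripper_width: 0.671
grasp_force: 64.1
```

```bash
python3 -c "
from h import *
go(.4886,.2456,.012,100)"
```

```text
turn -0.3 shift [-0.03 -0.15 14.36] tilt 0.18 j6 1.73
```

Call:
move_arm([
  [0, -0.15, 2, 0, 0, 0, -1],
  [0, 0, 3, 0, 0, 0, -1],
  [0, 0, 3, 0, 0, 0, -1],
  [0, 0, 3, 0, 0, 0, -1],
  [0, 0, 2, 0, 0, 0, -1],
  [0, 0, 1, 0, 0, 0, -1],
  [0, 0, 0.4, 0, 0, 0, -1],
  [0, 0, 0, 0, 0, 0, -1],
  [0, 0, 0, 0, 0, 0, -1],
])

```text
time: 27.17
tool_pos: [0.4914, 0.2471, 0.0147]
tool_rot: [-0.0, 0.996, 0.085, 0.001]
contact_force: [-0.3, 0.3, -0.2]
gripper_width: 0.674
grasp_force: 64.1
```

```bash
python3 -c "
from h import *
go(.4888,.2456,.0062,100)"
```

```text
turn -0.2 shift [-0.28  0.1   0.85] tilt 0.13 j6 1.73
```

Call:
move_arm([
  [-0.25, 0.1, 0.3, 0, 0, 0, -1],
  [0, 0, 0.3, 0, 0, 0, -1],
  [0, 0, 0, 0, 0, 0, -1],
  [0, 0, 0, 0, 0, 0, -1],
])

```text
time: 27.5
tool_pos: [0.488, 0.2459, 0.0077]
tool_rot: [-0.0, 0.996, 0.085, 0.0]
contact_force: [0.5, 0.4, -1.2]
gripper_width: 0.671
grasp_force: 64.1
```

Call:
move_arm([
  [0, 0, 0.2, 0, 0, 0, -1],
  [0, 0, 0, 0, 0, 0, -1],
])

```text
time: 27.67
tool_pos: [0.4886, 0.2461, 0.006]
tool_rot: [-0.0, 0.996, 0.085, 0.001]
contact_force: [-0.4, -0.1, 3.3]
gripper_width: 0.669
grasp_force: 64.5
```

```bash
python3 -c "
from h import *
go(.4888,.2456,.0062,100)"
```

```text
turn -0.2 shift [ 0.02  0.05 -0.02] tilt 0.08 j6 1.73
```

Call:
move_arm([
  [0, 0, 0, 0, 0, 0, 1],
  [0, 0, 0, 0, 0, 0, 1],
  [0, 0, 0, 0, 0, 0, 1],
  [0, 0, 0, 0, 0, 0, 1],
  [0, 0, -2, 0, 0, 0, 1],
  [0, 0, -4, 0, 0, 0, 1],
  [0, 0, -4, 0, 0, 0, 1],
  [0, 0, -4, 0, 0, 0, 1],
  [0, 0, -1, 0, 0, 0, 1],
  [0, 0, 0, 0, 0, 0, 1],
  [0, 0, 0, 0, 0, 0, 1],
])

```text
time: 28.58
tool_pos: [0.488, 0.2458, 0.1555]
tool_rot: [-0.0, 0.996, 0.085, 0.0]
contact_force: [-0.4, -0.3, -0.5]
gripper_width: 0.999
grasp_force: 0.0
```

```bash
python3 -c "
from h import *
go(.4905,-.3848,.05)"
```

```text
turn 0.0 shift [-10.49  62.19  10.53] tilt 0.06 j6 1.73
```

Call:
move_arm([
  [-0.6, 3.55, 0, 0, 0, 0, 1],
  [-0.6, 3.55, 0, 0, 0, 0, 1],
  [-0.6, 3.55, 0, 0, 0, 0, 1],
  [-0.6, 3.55, 0, 0, 0, 0, 1],
  [-0.6, 3.55, 0, 0, 0, 0, 1],
  [-0.6, 3.55, 0, 0, 0, 0, 1],
  [-0.6, 3.55, 0, 0, 0, 0, 1],
  [-0.6, 3.55, 0, 0, 0, 0, 1],
  [-0.6, 3.55, 0, 0, 0, 0, 1],
  [-0.6, 3.55, 0, 0, 0, 0, 1],
  [-0.6, 3.55, 0, 0, 0, 0, 1],
  [-0.6, 3.55, 0, 0, 0, 0, 1],
  [-0.6, 3.55, 0, 0, 0, 0, 1],
  [-0.6, 3.55, 0, 0, 0, 0, 1],
  [-0.6, 3.55, 0, 0, 0, 0, 1],
  [-0.6, 3.55, 0, 0, 0, 0, 1],
  [-0.6, 3.55, 0, 0, 0, 0, 1],
  [-0.3, 1.8, 0, 0, 0, 0, 1],
])

```text
time: 30.08
tool_pos: [0.4881, -0.3869, 0.1513]
tool_rot: [-0.002, 0.996, 0.084, -0.002]
contact_force: [0.7, 0.7, 0.2]
gripper_width: 1.001
grasp_force: 0.0
```

Call:
move_arm([
  [0, 0, 0.8, 0, 0, -7, 1],
  [0, 0, 0.8, 0, 0, -7, 1],
  [0, 0, 0.8, 0, 0, -7, 1],
  [0, 0, 0.8, 0, 0, -7, 1],
  [0, 0, 0.8, 0, 0, -7, 1],
  [0, 0, 0.8, 0, 0, -7, 1],
  [0, 0, 0.8, 0, 0, -7, 1],
  [0, 0, 0.8, 0, 0, -7, 1],
  [0, 0, 0.8, 0, 0, -7, 1],
  [0, 0, 0.8, 0, 0, -7, 1],
  [0, 0, 0.8, 0, 0, -7, 1],
  [0, 0, 0.8, 0, 0, -7, 1],
  [0, 0, 0.8, 0, 0, -6, 1],
  [0, 0, 0, 0, 0, 0, 1],
  [0, 0, 0, 0, 0, 0, 1],
])

```text
time: 31.33
tool_pos: [0.4884, -0.3828, 0.0479]
tool_rot: [-0.003, 0.645, 0.764, 0.0]
contact_force: [0.1, 0.1, 0.5]
gripper_width: 1.002
grasp_force: 0.0
```

```bash
python3 -c "
from h import *
go(.4905,-.3848,-.009,10)
f=manip.grab_frame('top')
c,a=cen(cv2.convexHull(blob(f['img'],HUE['amber'],proj(f,(.489,.245,.037)),35,75,20)));print('amber',c,a,ray(f,c,.035))
"
```

```text
turn -0.4 shift [-0.27  0.19  5.69] tilt 0.34 j6 -0.95
amber [184.073903   233.56620477] 433.0 [0.48836729 0.2434189  0.035     ]
```

Call:
move_arm([
  [-0.25, 0.2, 2, 0, 0, 0, 1],
  [0, 0, 2, 0, 0, 0, 1],
  [0, 0, 1, 0, 0, 0, 1],
  [0, 0, 0.5, 0, 0, 0, 1],
  [0, 0, 0.2, 0, 0, 0, 1],
  [0, 0, 0, 0, 0, 0, 1],
  [0, 0, 0, 0, 0, 0, 0.3],
  [0, 0, 0, 0, 0, 0, 0.3],
  [0, 0, 0, 0, 0, 0, -1],
  [0, 0, 0, 0, 0, 0, -1],
  [0, 0, 0, 0, 0, 0, -1],
  [0, 0, 0, 0, 0, 0, -1],
])

```text
time: 32.38
tool_pos: [0.4943, -0.3898, -0.0007]
tool_rot: [0.003, 0.644, 0.765, -0.001]
contact_force: [-3.6, -0.0, 12.8]
gripper_width: 0.145
grasp_force: 6.6
```

Call:
move_arm([
  [0, 0, 0, 0, 0, 0, 1],
  [0, 0, 0, 0, 0, 0, 1],
  [0, 0, 0, 0, 0, 0, 1],
  [0, 0, 0, 0, 0, 0, 1],
  [0, 0, 0, 0, 0, 0, 1],
])

```text
time: 32.8
tool_pos: [0.492, -0.3863, -0.0061]
tool_rot: [-0.001, 0.644, 0.765, -0.0]
contact_force: [0.2, 0.6, 0.3]
gripper_width: 0.845
grasp_force: 0.0
```

Call:
move_arm([
  [0, 0, 0, 0, 0, 0, 1],
  [0, 0, 0, 0, 0, 0, 1],
  [0, 0, 0, 0, 0, 0, 1],
  [0, 0, 0.3, 0, 0, 0, 1],
  [0, 0, 0.3, 0, 0, 0, 1],
  [0, 0, 0.2, 0, 0, 0, 1],
  [0, 0, 0, 0, 0, 0, 1],
  [0, 0, 0, 0, 0, 0, 0.3],
  [0, 0, 0, 0, 0, 0, 0.3],
  [0, 0, 0, 0, 0, 0, -1],
  [0, 0, 0, 0, 0, 0, -1],
  [0, 0, 0, 0, 0, 0, -1],
  [0, 0, 0, 0, 0, 0, -1],
])

```text
time: 33.88
tool_pos: [0.4931, -0.3872, -0.0128]
tool_rot: [0.001, 0.644, 0.765, -0.0]
contact_force: [0.6, -0.2, 5.3]
gripper_width: 0.67
grasp_force: 64.2
```

Call:
move_arm([
  [0, 0, 0, 0, 0, 0, 1],
  [0, 0, 0, 0, 0, 0, 1],
  [0, 0, 0, 0, 0, 0, 1],
  [0, 0, 0, 0, 0, 0, 1],
  [0, 0, 0, 0, 0, 0, 1],
])

```text
time: 34.3
tool_pos: [0.4922, -0.3863, -0.0141]
tool_rot: [-0.0, 0.644, 0.765, 0.0]
contact_force: [-0.3, 0.2, 0.1]
gripper_width: 1.0
grasp_force: 0.0
```

Call:
move_arm([
  [0, 0, 0, 0, 0, 7, 1],
  [0, 0, 0, 0, 0, 7, 1],
  [0, 0, 0, 0, 0, 7, 1],
  [0, 0, 0, 0, 0, 7, 1],
  [0, 0, 0, 0, 0, 7, 1],
  [0, 0, 0, 0, 0, 7, 1],
  [0, 0, 0, 0, 0, 7, 1],
  [0, 0, 0, 0, 0, 7, 1],
  [0, 0, 0, 0, 0, 7, 1],
  [0, 0, 0, 0, 0, 7, 1],
  [0, 0, 0, 0, 0, 7, 1],
  [0, 0, 0, 0, 0, 7, 1],
  [0, 0, 0.2, 0, 0, 6, 1],
  [0, 0, 0, 0, 0, 0, 1],
  [0, 0, 0, 0, 0, 0, 1],
])

```text
time: 35.55
tool_pos: [0.4923, -0.3864, -0.016]
tool_rot: [-0.0, 0.996, 0.087, -0.0]
contact_force: [0.1, -0.5, -0.1]
gripper_width: 1.0
grasp_force: 0.0
```

Call:
move_arm([
  [0, 0, 0, 0, 0, 0, 0.3],
  [0, 0, 0, 0, 0, 0, 0.3],
  [0, 0, 0, 0, 0, 0, -1],
  [0, 0, 0, 0, 0, 0, -1],
  [0, 0, 0, 0, 0, 0, -1],
  [0, 0, 0, 0, 0, 0, -1],
])

```text
time: 36.05
tool_pos: [0.4931, -0.3872, -0.0149]
tool_rot: [0.001, 0.996, 0.086, 0.001]
contact_force: [-0.2, -0.6, 4.4]
gripper_width: 0.671
grasp_force: 64.3
```

Call:
move_arm([
  [0, 0, -1, 0, 0, 0, -1],
  [0, 0, -3, 0, 0, 0, -1],
  [0, 0, -4, 0, 0, 0, -1],
  [0, 0, -4, 0, 0, 0, -1],
  [0, 0, -4, 0, 0, 0, -1],
  [0, 0, -1.3, 0, 0, 0, -1],
  [0, 0, 0, 0, 0, 0, -1],
  [0, 0, 0, 0, 0, 0, -1],
])

```text
time: 36.72
tool_pos: [0.4927, -0.3867, 0.1582]
tool_rot: [0.001, 0.996, 0.085, 0.0]
contact_force: [0.3, 0.6, -1.2]
gripper_width: 0.673
grasp_force: 64.0
```

```bash
python3 -c "
from h import *
go(.4885,.2458,.157,100)"
```

```text
turn -0.2 shift [ 1.057e+01 -6.237e+01  6.000e-02] tilt 0.08 j6 0.62
```

Call:
move_arm([
  [0.4, -2, 0, 0, 0, 0, -1],
  [0.59, -3.5, 0, 0, 0, 0, -1],
  [0.59, -3.5, 0, 0, 0, 0, -1],
  [0.59, -3.5, 0, 0, 0, 0, -1],
  [0.59, -3.5, 0, 0, 0, 0, -1],
  [0.59, -3.5, 0, 0, 0, 0, -1],
  [0.59, -3.5, 0, 0, 0, 0, -1],
  [0.59, -3.5, 0, 0, 0, 0, -1],
  [0.59, -3.5, 0, 0, 0, 0, -1],
  [0.59, -3.5, 0, 0, 0, 0, -1],
  [0.59, -3.5, 0, 0, 0, 0, -1],
  [0.59, -3.5, 0, 0, 0, 0, -1],
  [0.59, -3.5, 0, 0, 0, 0, -1],
  [0.59, -3.5, 0, 0, 0, 0, -1],
  [0.59, -3.5, 0, 0, 0, 0, -1],
  [0.59, -3.5, 0, 0, 0, 0, -1],
  [0.59, -3.5, 0, 0, 0, 0, -1],
  [0.59, -3.5, 0, 0, 0, 0, -1],
  [0.15, -0.9, 0, 0, 0, 0, -1],
  [0, 0, 0, 0, 0, 0, -1],
])

```text
time: 38.38
tool_pos: [0.4886, 0.2478, 0.1543]
tool_rot: [0.001, 0.996, 0.087, -0.003]
contact_force: [-0.4, -0.2, -0.9]
gripper_width: 0.668
grasp_force: 64.0
```

Call:
move_arm([
  [0, 0, 0, 0, 0, 0, -1],
  [0, 0, 2, 0, 0, 0, -1],
  [0, 0, 3, 0, 0, 0, -1],
  [0, 0, 3, 0, 0, 0, -1],
  [0, 0, 2, 0, 0, 0, -1],
  [0, 0, 1.5, 0, 0, 0, -1],
  [0, 0, 0.7, 0, 0, 0, -1],
  [0, 0, 0, 0, 0, 0, -1],
  [0, 0, 0, 0, 0, 0, -1],
])

```text
time: 39.13
tool_pos: [0.4908, 0.2452, 0.0353]
tool_rot: [0.0, 0.996, 0.085, -0.0]
contact_force: [0.8, -0.6, -0.5]
gripper_width: 0.668
grasp_force: 64.0
```

```bash
python3 -c "
from h import *
go(.4883,.2461,.0222,100)"
```

```text
turn -0.3 shift [-0.23 -0.13  1.31] tilt 0.03 j6 1.73
```

Call:
move_arm([
  [-0.23, -0.13, 0.4, 0, 0, 0, -1],
  [0, 0, 0.4, 0, 0, 0, -1],
  [0, 0, 0.3, 0, 0, 0, -1],
  [0, 0, 0, 0, 0, 0, -1],
  [0, 0, 0, 0, 0, 0, -1],
])

```text
time: 39.55
tool_pos: [0.4881, 0.2472, 0.0244]
tool_rot: [0.0, 0.996, 0.085, 0.0]
contact_force: [-0.8, 0.0, -0.7]
gripper_width: 0.674
grasp_force: 64.0
```

Call:
move_arm([
  [0, 0, 0.2, 0, 0, 0, -1],
  [0, 0, 0, 0, 0, 0, -1],
])

```text
time: 39.72
tool_pos: [0.4881, 0.2472, 0.0222]
tool_rot: [0.0, 0.996, 0.085, -0.0]
contact_force: [0.4, 0.3, 0.0]
gripper_width: 0.677
grasp_force: 64.0
```

Call:
move_arm([
  [0, 0.1, 0, 0, 0, 0, -1],
  [0, 0, 0.1, 0, 0, 0, -1],
  [0, 0, 0, 0, 0, 0, -1],
])

```text
time: 39.97
tool_pos: [0.4885, 0.2461, 0.0221]
tool_rot: [0.0, 0.996, 0.085, -0.0]
contact_force: [-2.9, -1.4, 4.3]
gripper_width: 0.672
grasp_force: 64.6
```

Call:
move_arm([
  [0, 0, 0, 0, 0, 0, 1],
  [0, 0, 0, 0, 0, 0, 1],
  [0, 0, 0, 0, 0, 0, 1],
  [0, 0, 0, 0, 0, 0, 1],
  [0, 0, -2, 0, 0, 0, 1],
  [0, 0, -4, 0, 0, 0, 1],
  [0, 0, -4, 0, 0, 0, 1],
  [0, 0, -4, 0, 0, 0, 1],
  [0, 0, -2, 0, 0, 0, -1],
  [0, 0, 0, 0, 0, 0, -1],
  [0, 0, 0, 0, 0, 0, -1],
])

```text
time: 40.88
tool_pos: [0.4893, 0.2465, 0.1831]
tool_rot: [-0.0, 0.996, 0.085, 0.002]
contact_force: [0.3, -0.1, -0.6]
gripper_width: 0.603
grasp_force: 0.0
```

Call:
move_arm([
  [0, -2, 0, 0, 0, 0, -1],
  [0, -3, 0, 0, 0, 0, -1],
  [0, -3, 0, 0, 0, 0, -1],
  [0, -3, 0, 0, 0, 0, -1],
  [0, -3, 0, 0, 0, 0, -1],
  [0, -3, 0, 0, 0, 0, -1],
  [0, 0, 0, 0, 0, 0, -1],
  [0, 0, 0, 0, 0, 0, -1],
  [0, 0, 0, 0, 0, 0, -1],
])

```text
time: 41.63
tool_pos: [0.4586, 0.4128, 0.179]
tool_rot: [0.001, 0.996, 0.085, -0.002]
contact_force: [0.1, -0.5, -0.2]
gripper_width: 0.0
grasp_force: 0.0
```

```bash
python3 -c "
from h import *
go(.489-.17*.172,.2445+.17*.985,.09,100)
f=manip.grab_frame('top')
for k in ('amber','green','red'):
  try:
    c,a=cen(cv2.convexHull(blob(f['img'],{'green':(45,90),'red':(165,10),'amber':(8,25)}[k],proj(f,(.489,.245,.05)),35,75,20)));print(k,c,a,ray(f,c,.050))
  except Exception as e: print(k,e)
"
```

```text
turn -0.2 shift [0.13 0.09 8.9 ] tilt 0.22 j6 2.01
amber [191.39819005 236.51282051] 110.5 [0.4799598 0.2204604 0.05     ]
green [182.19692737 233.29841713] 358.0 [0.48810341 0.24478705 0.05      ]
red [192.58823529 241.29411765] 8.5 [0.46754425 0.2168955  0.05      ]
```

Call:
move_arm([
  [0, 0, 3, 0, 0, 0, -1],
  [0, 0, 3, 0, 0, 0, -1],
  [0, 0, 2, 0, 0, 0, -1],
  [0, 0, 0.9, 0, 0, 0, -1],
  [0, 0, 0, 0, 0, 0, -1],
  [0, 0, 0, 0, 0, 0, -1],
])

```text
time: 42.18
tool_pos: [0.4598, 0.4131, 0.0925]
tool_rot: [0.0, 0.996, 0.085, -0.0]
contact_force: [-0.1, 0.5, 1.2]
gripper_width: -0.001
grasp_force: 0.0
```

Call:
move_arm([
  [0, 1, 0, 0, 0, 0, -1],
  [0, 1, 0, 0, 0, 0, -1],
  [0, 1, 0, 0, 0, 0, -1],
  [0, 1, 0, 0, 0, 0, -1],
  [0, 1, 0, 0, 0, 0, -1],
  [0, 1, 0, 0, 0, 0, -1],
  [0, 1, 0, 0, 0, 0, -1],
  [0, 1, 0, 0, 0, 0, -1],
  [0, 0.5, 0, 0, 0, 0, -1],
  [0, 0, 0, 0, 0, 0, -1],
  [0, 0, 0, 0, 0, 0, -1],
])

```text
time: 43.1
tool_pos: [0.4736, 0.3293, 0.0917]
tool_rot: [0.0, 0.996, 0.085, -0.001]
contact_force: [-0.8, 0.6, 0.1]
gripper_width: -0.001
grasp_force: 0.0
```

```bash
python3 -c "
from h import *
go(.489-.10*.172,.2445+.10*.985,.09,100)
f=manip.grab_frame('side');g=manip.grab_frame('top')
a=f['img'][210:350,180:310]; b=g['img'][170:290,105:250]
cv2.imwrite('pics/b1.png',np.hstack([cv2.resize(a,(390,420)),cv2.convertScaleAbs(cv2.resize(b,(400,420)),alpha=1.6)]))
"
```

```text
turn -0.3 shift [ 0.07 -1.38  0.17] tilt 0.06 j6 1.88
```

View pics/b1.png

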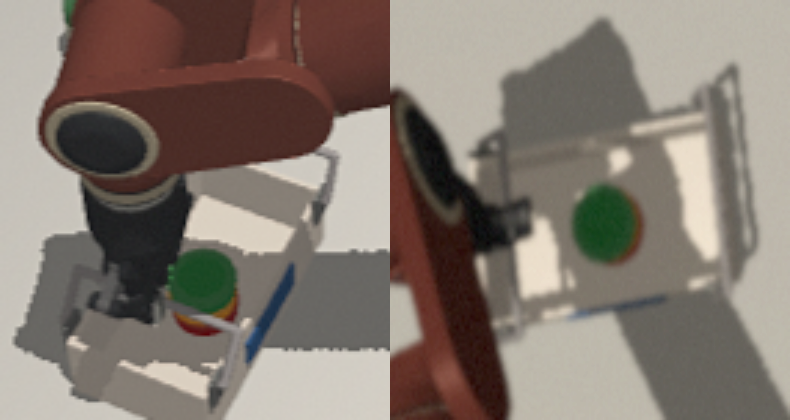

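The stack looks right (green at crop (205,265), amber and red below). The left bail is being pushed by the fingers and is only slightly past upright, so I push on.

Call:
move_arm([
  [0, 1, 0, 0, 0, 0, -1],
  [0, 1, 0, 0, 0, 0, -1],
  [0, 1, 0, 0, 0, 0, -1],
  [0, 1, 0, 0, 0, 0, -1],
  [0, 0, 0, 0, 0, 0, -1],
  [0, 0, 0, 0, 0, 0, -1],
  [0, 0, 0, 0, 0, 0, -1],
])

```text
time: 43.78
tool_pos: [0.4808, 0.2904, 0.0924]
tool_rot: [-0.0, 0.996, 0.085, 0.0]
contact_force: [-0.7, -0.3, 0.5]
gripper_width: -0.002
grasp_force: 0.0
```

Call:
move_arm([
  [0, 0, -2, 0, 0, 0, -1],
  [0, 0, -4, 0, 0, 0, -1],
  [0, 0, -3, 0, 0, 0, -1],
  [0, 3, 0, 0, 0, 0, -1],
  [0, 3.5, 0, 0, 0, 0, -1],
  [0, 3.5, 0, 0, 0, 0, -1],
  [0, 3.5, 0, 0, 0, 0, -1],
  [0, 3.5, 0, 0, 0, 0, -1],
  [0, 3, 0, 0, 0, 0, -1],
  [0, 1.5, 0, 0, 0, 0, -1],
  [0, 0, 0, 0, 0, 0, -1],
  [0, 0, 0, 0, 0, 0, -1],
])

```text
time: 44.78
tool_pos: [0.5174, 0.0785, 0.1824]
tool_rot: [-0.0, 0.996, 0.085, 0.0]
contact_force: [-0.4, 0.2, -0.2]
gripper_width: 0.004
grasp_force: 0.0
```

```bash
python3 -c "
from h import *
go(.489+.175*.172,.2445-.175*.985,.09,100)
f=manip.grab_frame('side')
cv2.imwrite('pics/b2.png',cv2.resize(f['img'][240:352,180:310],None,fx=5,fy=5,interpolation=cv2.INTER_CUBIC))
"
```

```text
turn -0.3 shift [0.05 0.66 9.24] tilt 0.04 j6 1.41
```

Call:
move_arm([
  [0, 0.6, 0, 0, 0, 0, -1],
  [0, 0, 3, 0, 0, 0, -1],
  [0, 0, 3, 0, 0, 0, -1],
  [0, 0, 2, 0, 0, 0, -1],
  [0, 0, 1.1, 0, 0, 0, -1],
  [0, 0, 0, 0, 0, 0, -1],
  [0, 0, 0, 0, 0, 0, -1],
])

```text
time: 45.42
tool_pos: [0.5183, 0.0733, 0.0915]
tool_rot: [-0.0, 0.996, 0.086, -0.0]
contact_force: [-0.5, 0.4, 0.9]
gripper_width: -0.007
grasp_force: 0.0
```

Call:
move_arm([
  [0, -1, 0, 0, 0, 0, -1],
  [0, -1, 0, 0, 0, 0, -1],
  [0, -1, 0, 0, 0, 0, -1],
  [0, -1, 0, 0, 0, 0, -1],
  [0, -1, 0, 0, 0, 0, -1],
  [0, -1, 0, 0, 0, 0, -1],
  [0, -1, 0, 0, 0, 0, -1],
  [0, -1, 0, 0, 0, 0, -1],
  [0, -1, 0, 0, 0, 0, -1],
  [0, -1, 0, 0, 0, 0, -1],
  [0, -1, 0, 0, 0, 0, -1],
  [0, -1, 0, 0, 0, 0, -1],
  [0, -1, 0, 0, 0, 0, -1],
  [0, 0, 0, 0, 0, 0, -1],
  [0, 0, 0, 0, 0, 0, -1],
  [0, 0, 0, 0, 0, 0, -1],
])

```text
time: 46.75
tool_pos: [0.4962, 0.2008, 0.0913]
tool_rot: [0.0, 0.996, 0.085, 0.0]
contact_force: [-0.7, -0.2, -0.2]
gripper_width: -0.004
grasp_force: 0.0
```

Call:
move_arm([
  [0, 0, -2, 0, 0, 0, -1],
  [0, 0, -4, 0, 0, 0, -1],
  [0, 0, -4, 0, 0, 0, 1],
  [0, 2, 0, 0, 0, 0, 1],
  [0, 3.5, 0, 0, 0, 0, 1],
  [0, 3.5, 0, 0, 0, 0, 1],
  [0, 3.5, 0, 0, 0, 0, 1],
  [0, 3.5, 0, 0, 0, 0, 1],
  [0, 3.5, 0, 0, 0, 0, 1],
  [0, 3.5, 0, 0, 0, 0, 1],
  [0, 3.5, 0, 0, 0, 0, 1],
  [0, 3.5, 0, 0, 0, 0, 1],
  [0, 0, 0, 0, 0, 0, 1],
  [0, 0, 0, 0, 0, 0, 1],
])

```text
time: 47.92
tool_pos: [0.547, -0.0968, 0.1912]
tool_rot: [-0.0, 0.997, 0.083, -0.0]
contact_force: [0.9, 0.1, 0.7]
gripper_width: 0.999
grasp_force: 0.0
```

```bash
python3 -c "
from h import *
go(.643,-.26,.09,9)
f=manip.grab_frame('side');g=manip.grab_frame('top')
c=np.array([.489,.2445]);e=np.array([-.172,.985])
for s in(1,-1):
  p=[*(c+s*.055*e),.08]; print('expected bar', proj(f,p),proj(g,p))
a=cv2.resize(f['img'][245:355,190:300],(400,400),interpolation=cv2.INTER_CUBIC); b=cv2.resize(g['img'][175:285,125:235],(400,400),interpolation=cv2.INTER_CUBIC)
cv2.imwrite('pics/b3.png',np.hstack([a,cv2.convertScaleAbs(b,alpha=1.6)]))
"
```

```text
turn -89.4 shift [-17.63   6.93  10.11] tilt 0.03 j6 1.09
expected bar [236.48278869 311.35197053] [157.97506392 235.70092697]
expected bar [256.39686667 278.72793333] [200.96404226 228.69088304]
```

View pics/b3.png

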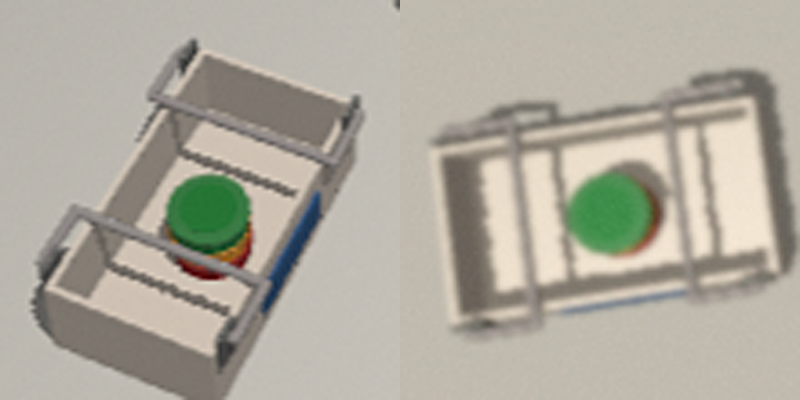

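Both bails are in. In the top crop their bars cross at (524,225) and (679,197), with the stack midway between them at (612,212) once parallax is allowed for. Next I check the rack pose in both views.

```bash
python3 -c "
from h import *
fs={n:manip.grab_frame(n) for n in('top','side')}
g=fs['top']; T=lambda u,v:(125+(u-400)/3.636,175+v/3.636)
for a,b in (((515,125),(533,325)),((668,95),(690,300))):
  d=ray(g,T(*a),.08)-ray(g,T(*b),.08); print('bar yaw',np.degrees(np.arctan2(d[1],d[0])))
c=np.array([.643,-.264,0]);y=np.radians(-8.6);ex=np.array([np.cos(y),np.sin(y),0]);ey=np.array([-np.sin(y),np.cos(y),0])
for n,near in(('top',(375,178)),('side',(303,179))):
  f=fs[n]; h=cv2.convexHull(blob(f['img'],(95,130),near,45,70,15)).reshape(-1,2)
  P=np.array([proj(f,c+a*.03*ex+b*.09*ey+[0,0,z]) for a in(1,-1) for b in(1,-1) for z in(0,.045)])
  for nm,D in (('u',(1,0)),('v',(0,1)),('u+v',(.7,.7)),('u-v',(.7,-.7))):
    print(n,nm,'meas',(h@D).min().round(1),(h@D).max().round(1),'exp',(P@D).min().round(1),(P@D).max().round(1))
"
```

```text
bar yaw 7.817360508895169
bar yaw 8.06134983595114
top u meas 375 409 exp 338.2 410.1
top v meas 167 195 exp 161.3 196.3
top u+v meas 380.8 419.3 exp 353.5 420.8
top u-v meas 128.8 165.9 exp 106.5 166.8
side u meas 278 327 exp 277.8 328.3
side v meas 157 201 exp 156.4 201.7
side u+v meas 322.7 350.7 exp 322.3 351.4
side u-v meas 59.5 114.1 exp 59.4 114.9
```

Call:
move_arm([
  [0, 0, 0, 0, 0, -7, 1],
  [0, 0, 0, 0, 0, -7, 1],
  [0, 0, 0, 0, 0, -7, 1],
  [0, 0, 0, 0, 0, -7, 1],
  [0, 0, 0, 0, 0, -7, 1],
  [0, 0, 0, 0, 0, -7, 1],
  [0, 0, 0, 0, 0, -7, 1],
  [0, 0, 0, 0, 0, -7, 1],
  [0, 0, 0, 0, 0, -7, 1],
  [0, 0, 0, 0, 0, -7, 1],
  [0, 0, 0, 0, 0, -2, 1],
  [0, 0, 0, 0, 0, 0, 1],
  [0, 0, 0, 0, 0, 0, 1],
])

```text
time: 49.2
tool_pos: [0.5472, -0.0937, 0.1914]
tool_rot: [0.0, 0.756, 0.655, 0.0]
contact_force: [1.0, -0.4, 0.7]
gripper_width: 0.998
grasp_force: 0.0
```

```bash
python3 -c "
from h import *
go(.643,-.264,.09,-8.6)"
```

```text
turn 0.4 shift [-15.4   12.02  10.14] tilt 0.01 j6 -0.16
```

Call:
move_arm([
  [-1.5, 1.2, 0, 0, 0, 0.4, 1],
  [-2.5, 2, 0, 0, 0, 0, 1],
  [-2.5, 2, 0, 0, 0, 0, 1],
  [-2.5, 2, 0, 0, 0, 0, 1],
  [-2.5, 2, 0, 0, 0, 0, 1],
  [-2.5, 1.9, 2, 0, 0, 0, 1],
  [-1.4, 0.9, 3, 0, 0, 0, 1],
  [0, 0, 3, 0, 0, 0, 1],
  [0, 0, 2, 0, 0, 0, 1],
  [0, 0, 0, 0, 0, 0, 1],
  [0, 0, 0, 0, 0, 0, 1],
])

```text
time: 50.12
tool_pos: [0.642, -0.264, 0.0897]
tool_rot: [-0.002, 0.758, 0.652, -0.001]
contact_force: [-0.3, -0.3, 1.1]
gripper_width: 0.998
grasp_force: 0.0
```

```bash
python3 -c "
from h import *
go(.643,-.264,.0,-8.6)"
```

```text
turn -0.0 shift [-0.    0.13  8.97] tilt 0.20 j6 -0.35
```

Call:
move_arm([
  [0, 0.1, 2, 0, 0, 0, 1],
  [0, 0, 2, 0, 0, 0, 1],
  [0, 0, 2, 0, 0, 0, 1],
  [0, 0, 1.7, 0, 0, 0, 1],
  [0, 0, 0.8, 0, 0, 0, 1],
  [0, 0, 0.4, 0, 0, 0, 1],
  [0, 0, 0, 0, 0, 0, 1],
])

```text
time: 50.7
tool_pos: [0.6446, -0.2651, 0.0034]
tool_rot: [0.001, 0.758, 0.652, 0.0]
contact_force: [-0.8, -0.6, 0.0]
gripper_width: 1.002
grasp_force: 0.0
```

Call:
move_arm([
  [0, 0, 0, 0, 0, 0, 0.4],
  [0, 0, 0, 0, 0, 0, 0.3],
  [0, 0, 0, 0, 0, 0, -1],
  [0, 0, 0, 0, 0, 0, -1],
  [0, 0, 0, 0, 0, 0, -1],
  [0, 0, 0, 0, 0, 0, -1],
])

```text
time: 51.2
tool_pos: [0.6455, -0.2659, 0.0048]
tool_rot: [0.002, 0.758, 0.652, 0.001]
contact_force: [0.7, -0.2, 6.6]
gripper_width: 0.689
grasp_force: 68.7
```

Call:
move_arm([
  [0, 0, -1, 0, 0, 0, -1],
  [0, 0, -2, 0, 0, 0, -1],
  [0, 0, -3, 0, 0, 0, -1],
  [0, 0, -3, 0, 0, 0, -1],
  [0, 0, -3, 0, 0, 0, -1],
  [0, 0, -3, 0, 0, 0, -1],
  [0, 0, -2, 0, 0, 0, -1],
  [0, 0, -1, 0, 0, -6, -1],
  [0, 0, 0, 0, 0, -6, -1],
  [0, 0, 0, 0, 0, -6, -1],
  [0, 0, 0, 0, 0, 0, -1],
  [0, 0, 0, 0, 0, 0, -1],
])

```text
time: 52.2
tool_pos: [0.6433, -0.2648, 0.1817]
tool_rot: [-0.001, 0.648, 0.762, -0.0]
contact_force: [-0.4, -0.3, -1.3]
gripper_width: 0.687
grasp_force: 67.8
```

```bash
python3 -c "
from h import *
go(.4882,.2455,.18,9.6)"
```

```text
turn -0.4 shift [52.9  -6.78  0.23] tilt 0.08 j6 -0.66
```

Call:
move_arm([
  [1.5, -0.1, 0, 0, 0, -0.4, -1],
  [3.3, -0.43, 0, 0, 0, 0, -1],
  [3.3, -0.43, 0, 0, 0, 0, -1],
  [3.3, -0.43, 0, 0, 0, 0, -1],
  [3.3, -0.43, 0, 0, 0, 0, -1],
  [3.3, -0.43, 0, 0, 0, 0, -1],
  [3.3, -0.43, 0, 0, 0, 0, -1],
  [3.3, -0.43, 0, 0, 0, 0, -1],
  [3.3, -0.43, 0, 0, 0, 0, -1],
  [3.3, -0.43, 0, 0, 0, 0, -1],
  [3.3, -0.43, 0, 0, 0, 0, -1],
  [3.3, -0.43, 0, 0, 0, 0, -1],
  [3.3, -0.43, 0, 0, 0, 0, -1],
  [3.3, -0.43, 0, 0, 0, 0, -1],
  [3.3, -0.43, 0, 0, 0, 0, -1],
  [3.3, -0.43, 0, 0, 0, 0, -1],
  [1.5, -0.2, 0, 0, 0, 0, -1],
  [0.4, 0, 0, 0, 0, 0, -1],
  [0, 0, 0, 0, 0, 0, -1],
  [0, 0, 0, 0, 0, 0, -1],
])

```text
time: 53.87
tool_pos: [0.4872, 0.2445, 0.1821]
tool_rot: [0.0, 0.644, 0.765, -0.0]
contact_force: [-1.0, -0.6, -1.8]
gripper_width: 0.69
grasp_force: 67.8
```

```bash
python3 -c "
from h import *
go(.4882,.2455,.09,9.6)
s=manip.state();c=s['tool_pos']-[0,0,.0045];y=np.radians(9.6);ex=np.array([np.cos(y),np.sin(y),0]);ey=np.array([-np.sin(y),np.cos(y),0])
f=manip.grab_frame('side'); h=cv2.convexHull(blob(f['img'],(95,130),proj(f,c+[0,0,.02]),60,70,15)).reshape(-1,2)
P=np.array([proj(f,c+a*.03*ex+b*.09*ey+[0,0,z]) for a in(1,-1) for b in(1,-1) for z in(0,.045)])
for nm,D in (('u',(1,0)),('v',(0,1)),('u+v',(.7,.7)),('u-v',(.7,-.7))):
    print(nm,'meas',(h@D).min().round(1),(h@D).max().round(1),'exp',(P@D).min().round(1),(P@D).max().round(1))
"
```

```text
turn 0.2 shift [0.09 0.12 9.21] tilt 0.04 j6 0.16
u meas 214 263 exp 213.7 272.8
v meas 247 304 exp 228.7 303.3
u+v meas 340.2 379.4 exp 335.4 379.4
u-v meas -55.3 -0.0 exp -55.1 25.5
```

Call:
move_arm([
  [0.1, 0.1, 2, 0, 0, 0, -1],
  [0, 0, 2.5, 0, 0, 0, -1],
  [0, 0, 2.5, 0, 0, 0, -1],
  [0, 0, 1.4, 0, 0, 0, -1],
  [0, 0, 0.5, 0, 0, 0, -1],
  [0, 0, 0, 0, 0, 0, -1],
  [0, 0, 0, 0, 0, 0, -1],
])

```text
time: 54.5
tool_pos: [0.4891, 0.2454, 0.0941]
tool_rot: [0.0, 0.645, 0.764, 0.0]
contact_force: [0.8, -0.1, -2.7]
gripper_width: 0.685
grasp_force: 67.7
```

```bash
python3 -c "
from h import *
go(.4882,.2455,.0845,9.6)"
```

```text
turn 0.1 shift [ 0.02 -0.09  0.96] tilt 0.05 j6 0.16
```

Call:
move_arm([
  [0, -0.1, 0.3, 0, 0, 0, -1],
  [0, 0, 0.2, 0, 0, 0, -1],
  [0, 0, 0.2, 0, 0, 0, -1],
  [0, 0, 0, 0, 0, 0, -1],
  [0, 0, 0, 0, 0, 0, -1],
])

```text
time: 54.92
tool_pos: [0.4874, 0.2458, 0.0865]
tool_rot: [0.0, 0.644, 0.765, 0.0]
contact_force: [-0.6, -0.1, -1.7]
gripper_width: 0.687
grasp_force: 67.7
```

Call:
move_arm([
  [0, 0, 0.2, 0, 0, 0, -1],
  [0, 0, 0, 0, 0, 0, -1],
])

```text
time: 55.08
tool_pos: [0.4878, 0.246, 0.0848]
tool_rot: [0.0, 0.644, 0.765, 0.0]
contact_force: [0.3, -0.0, -0.5]
gripper_width: 0.688
grasp_force: 67.9
```

Call:
move_arm([
  [0, 0, 0.1, 0, 0, 0, -1],
  [0, 0, 0, 0, 0, 0, -1],
])

```text
time: 55.25
tool_pos: [0.4878, 0.246, 0.0847]
tool_rot: [0.0, 0.644, 0.765, 0.0]
contact_force: [-2.5, -0.4, 4.3]
gripper_width: 0.686
grasp_force: 68.6
```

Contact at the expected height; release, rise and clear away.

Call:
move_arm([
  [0, 0, 0, 0, 0, 0, 1],
  [0, 0, 0, 0, 0, 0, 1],
  [0, 0, 0, 0, 0, 0, 1],
  [0, 0, 0, 0, 0, 0, 1],
  [0, 0, 0, 0, 0, 0, 1],
  [0, 0, -1, 0, 0, 0, 1],
  [0, 0, -2, 0, 0, 0, 1],
  [0, 0, -3, 0, 0, 0, 1],
  [0, 0, -3, 0, 0, 0, 1],
  [0, 0, -3, 0, 0, 0, 1],
  [0, 0, -2, 0, 0, 0, 1],
])

```text
time: 56.17
tool_pos: [0.4884, 0.2461, 0.2278]
tool_rot: [0.001, 0.644, 0.765, 0.002]
contact_force: [0.8, -0.4, -0.2]
gripper_width: 1.001
grasp_force: 0.0
```

Call:
move_arm([
  [-3, 0, 0, 0, 0, 0, 1],
  [-3.5, 0, 0, 0, 0, 0, 1],
  [-3.5, 0, 0, 0, 0, 0, 1],
  [-3.5, 0, 0, 0, 0, 0, 1],
  [-3.5, 0, 0, 0, 0, 0, 1],
  [-3.5, 0, 0, 0, 0, 0, 1],
  [-3.5, 0, 0, 0, 0, 0, 1],
  [-3.5, 0, 0, 0, 0, 0, 1],
  [-3.5, 0, 0, 0, 0, 0, 1],
  [-3, 0, 0, 0, 0, 0, 1],
  [0, 0, 0, 0, 0, 0, 1],
  [0, 0, 0, 0, 0, 0, 1],
  [0, 0, 0, 0, 0, 0, 1],
])

```text
time: 57.25
tool_pos: [0.5451, -0.089, 0.2237]
tool_rot: [-0.0, 0.644, 0.765, 0.0]
contact_force: [-0.2, 0.1, -0.5]
gripper_width: 1.0
grasp_force: 0.0
```

```bash
python3 -c "
from h import *
c=np.array([.4878,.246,.08]);y=np.radians(9.6);ex=np.array([np.cos(y),np.sin(y),0]);ey=np.array([-np.sin(y),np.cos(y),0])
P0=[c+a*.03*ex+b*.09*ey+[0,0,z] for a in(1,-1) for b in(1,-1) for z in(0,.045)]
for n in('top','side'):
  f=manip.grab_frame(n); b=blob(f['img'],(95,130),proj(f,c+[0,0,.03]),52,70,15); h=cv2.convexHull(b).reshape(-1,2); P=np.array([proj(f,p) for p in P0])
  for nm,D in (('u',(1,0)),('v',(0,1)),('u+v',(.7,.7)),('u-v',(.7,-.7))):
    print(n,nm,'meas',(h@D).min().round(1),(h@D).max().round(1),'exp',(P@D).min().round(1),(P@D).max().round(1))
f=manip.grab_frame('top');v=cen(cv2.convexHull(blob(f['img'],(115,165),(298,259),22,75,20)))[0];print('violet',v,ray(f,v,.012))
f=manip.grab_frame('side');v=cen(cv2.convexHull(blob(f['img'],(115,165),(329,249),22,75,20)))[0];print('violet',v,ray(f,v,.012))
print(manip.state()['contact_force'],manip.state()['time'])
"
```

```text
top u meas 137 213 exp 136.0 215.6
top v meas 214 250 exp 213.6 250.0
top u+v meas 254.1 315.7 exp 252.8 318.1
top u-v meas -77.0 -4.2 exp -77.5 -2.2
side u meas 217 272 exp 216.9 272.9
side v meas 257 328 exp 254.9 327.6
side u+v meas 355.6 397.6 exp 354.5 397.7
side u-v meas -70.7 5.6 exp -70.1 7.2Traceback (most recent call last):
  File "<string>", line 9, in <module>
    f=manip.grab_frame('top');v=cen(cv2.convexHull(blob(f['img'],(115,165),(298,259),22,75,20)))[0];print('violet',v,ray(f,v,.012))
                                                   ~~~~^^^^^^^^^^^^^^^^^^^^^^^^^^^^^^^^^^^^^^^
  File "h.py", line 16, in blob
    return max(cs,key=cv2.contourArea)
ValueError: max() iterable argument is empty
```

```bash
python3 -c "
from h import *
f=manip.grab_frame('side');v=cen(cv2.convexHull(blob(f['img'],(115,165),(329,249),22,60,15)))[0];print('violet',v)
if np.hypot(*(v-[328.5,248.5]))<3: print(manip.job_done())
"
```

```text
violet [328.23698384 248.93895871]
the job is handed in; nothing more can be done
None
```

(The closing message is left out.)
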